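# Load the steriliser rack with clamp trays

## Task

Load the steriliser rack from the stack of trays in front of it. Clamps that are ratcheted shut must not be sterilised: take every one out of the three upper trays and put it in the red return basin; the open clamp that was left in the basin goes into one of these trays, and the open ones already in them stay, all still open. Slide each of the three trays, from the top down, straight off the stack into the rack slot at its own height until it is fully home against the back stops, level and never lifted or tipped, without shifting the trays waiting underneath or the empty bottom tray, which stays, and without disturbing the specimen cup and the stain bottle nearby.

Things in the scene. Friction and masses are not known exactly. Their poses are not given: they have to be found in the camera images.
- rack: Fixed open metal rack, 156 (x) x 161 (y) x 102 mm high. Origin on the worktop under its middle; x is the way trays slide in: flared mouth at x = -82 to -66 mm, back stops at +66. Runners hold tray lips, 2 mm side play; ramps at x = -63 to -45 lift a tray 0, 1, 2 mm (bottom, middle, top slot). Home: tray origin at rack x = +1, y = 0, z = 20, 41, 62 mm. The top slot is open above.
- tray_1: Tray 1 from the top: to the top slot. Loose steel tray, teal mat, no handle, 130 (x) x 140 (y) x 20 mm over its lip, 0.18 to 0.29 kg, inside 110 x 120 mm, floor 3 mm up. Lip z = 17.5 to 20 mm, overhangs 8 mm outward, 3 mm inward (opening 104 x 114), so a push from outside meets the lip. Origin: centre of underside; axes nearly as the rack's. The stack stands in front of the rack's mouth, centre at rack x = -149.
- tray_2: Tray 2 from the top: to the middle slot. Loose steel tray, teal mat, no handle, 130 (x) x 140 (y) x 20 mm over its lip, 0.18 to 0.29 kg, inside 110 x 120 mm, floor 3 mm up. Lip z = 17.5 to 20 mm, overhangs 8 mm outward, 3 mm inward (opening 104 x 114), so a push from outside meets the lip. Origin: centre of underside; axes nearly as the rack's. The stack stands in front of the rack's mouth, centre at rack x = -149.
- tray_3: Tray 3 from the top: to the bottom slot. Loose steel tray, teal mat, no handle, 130 (x) x 140 (y) x 20 mm over its lip, 0.18 to 0.29 kg, inside 110 x 120 mm, floor 3 mm up. Lip z = 17.5 to 20 mm, overhangs 8 mm outward, 3 mm inward (opening 104 x 114), so a push from outside meets the lip. Origin: centre of underside; axes nearly as the rack's. The stack stands in front of the rack's mouth, centre at rack x = -149.
- tray_4: Tray 4 from the top: empty, on the worktop, stays there. Loose steel tray, teal mat, no handle, 130 (x) x 140 (y) x 20 mm over its lip, 0.18 to 0.29 kg, inside 110 x 120 mm, floor 3 mm up. Lip z = 17.5 to 20 mm, overhangs 8 mm outward, 3 mm inward (opening 104 x 114), so a push from outside meets the lip. Origin: centre of underside; axes nearly as the rack's. The stack stands in front of the rack's mouth, centre at rack x = -149.
- clamp_1_lock (a point): Clamp 1 (may be absent), starts flat in tray 1: ring-handled steel ratchet clamp, 81 mm, 48 g. Point: centre of its box lock (block at the pivot, 14 x 13.5 (y) x 8 mm high; grip it here across y), 4 mm above its underside. x to the jaw tips (27 mm on); finger rings end 54 mm back, 34 mm across y when shut; the other half swings to +y at the rings.
- jaw_1 (a joint): Angle between the halves of clamp 1, rad: 0 to 0.015 = ratcheted shut; 0.34 to 0.40 = open, rings and jaws spread. Stiff (0.2 N m friction): it stays as it is unless its rings or jaws are squeezed together.
- clamp_2_lock (a point): Clamp 2 (may be absent), starts flat in tray 1: ring-handled steel ratchet clamp, 81 mm, 48 g. Point: centre of its box lock (block at the pivot, 14 x 13.5 (y) x 8 mm high; grip it here across y), 4 mm above its underside. x to the jaw tips (27 mm on); finger rings end 54 mm back, 34 mm across y when shut; the other half swings to +y at the rings.
- jaw_2 (a joint): Angle between the halves of clamp 2, rad: 0 to 0.015 = ratcheted shut; 0.34 to 0.40 = open, rings and jaws spread. Stiff (0.2 N m friction): it stays as it is unless its rings or jaws are squeezed together.
- clamp_3_lock (a point): Clamp 3 (may be absent), starts flat in tray 2: ring-handled steel ratchet clamp, 81 mm, 48 g. Point: centre of its box lock (block at the pivot, 14 x 13.5 (y) x 8 mm high; grip it here across y), 4 mm above its underside. x to the jaw tips (27 mm on); finger rings end 54 mm back, 34 mm across y when shut; the other half swings to +y at the rings.
- jaw_3 (a joint): Angle between the halves of clamp 3, rad: 0 to 0.015 = ratcheted shut; 0.34 to 0.40 = open, rings and jaws spread. Stiff (0.2 N m friction): it stays as it is unless its rings or jaws are squeezed together.
- clamp_4_lock (a point): Clamp 4 (may be absent), starts flat in tray 2: ring-handled steel ratchet clamp, 81 mm, 48 g. Point: centre of its box lock (block at the pivot, 14 x 13.5 (y) x 8 mm high; grip it here across y), 4 mm above its underside. x to the jaw tips (27 mm on); finger rings end 54 mm back, 34 mm across y when shut; the other half swings to +y at the rings.
- jaw_4 (a joint): Angle between the halves of clamp 4, rad: 0 to 0.015 = ratcheted shut; 0.34 to 0.40 = open, rings and jaws spread. Stiff (0.2 N m friction): it stays as it is unless its rings or jaws are squeezed together.
- clamp_5_lock (a point): Clamp 5 (may be absent), starts flat in tray 3: ring-handled steel ratchet clamp, 81 mm, 48 g. Point: centre of its box lock (block at the pivot, 14 x 13.5 (y) x 8 mm high; grip it here across y), 4 mm above its underside. x to the jaw tips (27 mm on); finger rings end 54 mm back, 34 mm across y when shut; the other half swings to +y at the rings.
- jaw_5 (a joint): Angle between the halves of clamp 5, rad: 0 to 0.015 = ratcheted shut; 0.34 to 0.40 = open, rings and jaws spread. Stiff (0.2 N m friction): it stays as it is unless its rings or jaws are squeezed together.
- clamp_6_lock (a point): Clamp 6 (may be absent), starts flat in tray 3: ring-handled steel ratchet clamp, 81 mm, 48 g. Point: centre of its box lock (block at the pivot, 14 x 13.5 (y) x 8 mm high; grip it here across y), 4 mm above its underside. x to the jaw tips (27 mm on); finger rings end 54 mm back, 34 mm across y when shut; the other half swings to +y at the rings.
- jaw_6 (a joint): Angle between the halves of clamp 6, rad: 0 to 0.015 = ratcheted shut; 0.34 to 0.40 = open, rings and jaws spread. Stiff (0.2 N m friction): it stays as it is unless its rings or jaws are squeezed together.
- clamp_7_lock (a point): Clamp 7, starts flat in the basin: ring-handled steel ratchet clamp, 81 mm, 48 g. Point: centre of its box lock (block at the pivot, 14 x 13.5 (y) x 8 mm high; grip it here across y), 4 mm above its underside. x to the jaw tips (27 mm on); finger rings end 54 mm back, 34 mm across y when shut; the other half swings to +y at the rings.
- jaw_7 (a joint): Angle between the halves of clamp 7, rad: 0 to 0.015 = ratcheted shut; 0.34 to 0.40 = open, rings and jaws spread. Stiff (0.2 N m friction): it stays as it is unless its rings or jaws are squeezed together.
- basin: Loose red plastic return basin, rectangular, 118 mm (x) x 112 mm (y) x 32 mm high (rim flange 126 x 120 mm), walls and floor 3 mm, 0.25 kg; origin at the centre of its underside, x and y along its sides.
- cup_yellow: Loose bystander: specimen cup with yellow lid, 62 x 62 x 67 mm, origin at the centre of its underside.
- stain_bottle: Loose bystander: small dark red stain bottle with white cap, 34 x 34 x 67 mm, origin at the centre of its underside.
- microscope: Fixed obstacle: binocular microscope, 420 mm tall, 283 (x) x 171 (y) mm; origin on the worktop under its middle. It stands between the robot's start on the right and the work on the left: pass over it (above 440 mm) or in front of it.
- centrifuge: Fixed obstacle: round bench centrifuge, 224 mm in diameter, 170 mm tall (cups in its middle to 236 mm), just right of the rack; origin on the worktop under its middle.

How it is judged:
By the outcome, as a careful person would: the job done as asked, in the order asked, and still so for the second after the job is handed in, with the robot touching nothing.
Of clamp_1, clamp_2, clamp_3, clamp_4, clamp_5, clamp_6 only 4 to 6 are there at a start; the rules pass over those that are not, and their reading is None.
At some moment in a run one of basin may be knocked a few centimetres aside while the robot is not near it.
It also fails if it takes over 200 s, if anything falls off the work surface, if the arm or the gripper's body presses on something with over 40 N, if the wrist force passes 120 N, or if a joint passes its speed limit or range.

## Robot

A 6-joint arm with a two-finger parallel gripper is mounted at the origin on a cart in front of the work surface, level with it; the furniture and walls round the work are solid. World frame = base frame: x ahead of the robot, y to its left, z up, the work surface at z = 0. Lengths are in m, angles in rad, forces in N, time in s.
With the tool pointing down it reaches from about 0.25 to 0.775 m from the base axis. Payload 4 kg.
Tool frame: the origin (TCP) lies on the centre line of the jaws, within the pads' length; the fingertips stand 8 mm ahead of it and the grasp point (between the pads) lies 11 mm behind it; z points along the fingers, y is the direction in which the jaws open and shut (so a half turn about z gives the same grasp; the last joint's range is limited). The gripper opens to 94 mm and grips with 3 to 60 N. Pads are 16 mm wide; open, the fingers measure 119 mm over their backs; the gripper's body (75 mm by 177 mm) begins 78 mm behind the grasp point.
Start: joints at [-1.373, 0.087, 1.371, -0, 1.684, -0.103], TCP at [0.163, -0.525, 0.214] pointing down, gripper open.
Joint ranges: [-3.1, 3.1], [-0.76, 2.03], [0.27, 2.55], [-1.08, 4.22], [0.17, 2.65], [-2.57, 2.57]. Speed limits (rad/s): [2.79, 2.79, 3.14, 3.14, 3.14, 3.14].

## Interface

Orientations are given as [roll, pitch, yaw] about the fixed x, y, z axes, in that order (R = Rz(yaw) Ry(pitch) Rx(roll)).
In Python, from bench import robot gives the robot as it stands.
- The arm moves only by the shell command python3 -m crank 'ROWS' [OPENING]. ROWS is JSON, a list of rows, each a list of 4 numbers: the shift along the tool's x, y, z scaled (see below), then the turn about the tool's z scaled (see below). A call has exactly 10 rows; each row shifts and turns the commanded pose from where the row before left it, along the tool's axes as they then stand; what a row does not reach is not made up. The controller multiplies each number of a shift by 0.2 m and each number of a turn by pi/2 rad. A row lasts 1/8 s, in which the tool goes at most 62.5 mm and 10.7 degrees, less where a joint would pass 70% of its speed; a pose out of reach is approached as far as the arm can. A call with a number of a shift or a turn outside -1 to 1 is refused whole. A call with a gripper value outside its range is refused whole. OPENING is the gripper command: -1 is fully open, 1 is shut, values between are in proportion, set as the call begins (- or left out, the last holds). The fingers move at their own pace and stop on an object; the grip force is fixed at half the most. Time passes only in rows, so rows that do not move let the fingers close, or fill a call up. It gives the time, the measured TCP pose, the force and the opening at its end, in the units of the state.
- robot.get_obs(): the state, without advancing time (a new reading comes with each control period).
- robot.snapshot(name): name is "scene" or "top"; returns (picture, depth): 480x640x3 uint8, red, green, blue; 480x640 float32, m along the optical axis (not along the pixel's ray), 0 where there is no reading.
- robot.camera_params(name): a dict with "fx", "fy", "cx", "cy" (pixels), "world_from_camera" (4x4, takes a point from camera to world coordinates). Camera axes: x right, y down, z forward; pixel columns grow to the right and rows downward; lengths in m; the calibration is good to about 2 mm. A picture is of the moment at which its call begins. camera_params takes no time and is no camera call.
- robot.close_job(): hands the job in, once; it reports no verdict.
The state is a dict: "time": time; "joint_positions": joint angles; "qvel": joint speeds; "joint_torque": joint torques, N m; "tool_pos": TCP position; "ee_rot": TCP orientation; "wrist_force": force on the tool from outside, world axes, zero at the start; "wrist_torque": the same for the moment, N m; "width": finger opening in m.
Only numpy, scipy, OpenCV 4.12 (cv2) and the standard library are available. Lean on these libraries where they do the work, as an engineer would, in place of code of your own. Each camera call takes 0.05 s, during which the arm holds its last target.

## Working session

There is one attempt and no reset: what is moved stays moved. The work goes in short steps, Python scripts to look and compute and a shell command to move; the robot and the scene stay as the last step left them, time stands still between calls to the robot, and variables do not carry over. Pictures are saved under pics/ and viewed, and the job is handed in when it is done.

```bash
ls; mkdir -p pics
python3 - <<'E'
from bench import robot
import cv2
print(robot.get_obs())
for n in("scene","top"):
    p,d=robot.snapshot(n); cv2.imwrite(f"pics/{n}0.png",p[:,:,::-1]); 
    c=robot.camera_params(n); print(n,c)
E
```

```text
pics
{'time': 0.0, 'joint_positions': array([-1.37308318e+00,  8.79397207e-02,  1.37219452e+00,  2.74097453e-06,
        1.68361860e+00, -1.03082382e-01]), 'qvel': array([ 0.00040844,  0.00028156, -0.00154635, -0.00034268,  0.00115203,
       -0.00034534]), 'joint_torque': array([ 7.12033534e-05, -3.40180171e+01, -3.02426934e+01,  7.18542631e-02,
        3.28690221e-02, -1.60170489e-04]), 'tool_pos': array([ 0.16285723, -0.52479184,  0.21234283]), 'ee_rot': array([-3.13944421e+00, -2.24993102e-04,  3.00795591e-01]), 'wrist_force': array([ 0.26884157, -0.56465983, -0.79760885]), 'wrist_torque': array([-0.00072343,  0.00461958, -0.02651261]), 'width': 0.09381670321686603}
scene {'fx': 438.65774769762794, 'fy': 438.65774769762794, 'cx': 317.56920588967375, 'cy': 238.72966393571366, 'world_from_camera': array([[-8.71759383e-01, -3.45789704e-01,  3.47080768e-01,
         1.37804908e-01],
       [-4.89933278e-01,  6.16694242e-01, -6.16160365e-01,
         7.52950206e-01],
       [-9.80800676e-04, -7.07189997e-01, -7.07022875e-01,
         7.20739304e-01],
       [ 0.00000000e+00,  0.00000000e+00,  0.00000000e+00,
         1.00000000e+00]])}
top {'fx': 579.5331233638931, 'fy': 579.5331233638931, 'cx': 321.9533270906094, 'cy': 237.78517017598244, 'world_from_camera': array([[-0.01093047, -0.99838837,  0.05568831,  0.36539628],
       [-0.9998826 ,  0.01151095,  0.01011371,  0.19770243],
       [-0.01073844, -0.05557122, -0.99839698,  1.46648705],
       [ 0.        ,  0.        ,  0.        ,  1.        ]])}
```

View pics/scene0.png

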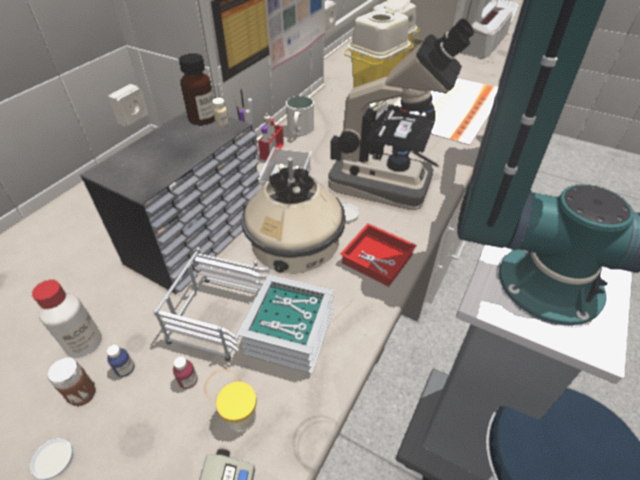

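View pics/top0.png

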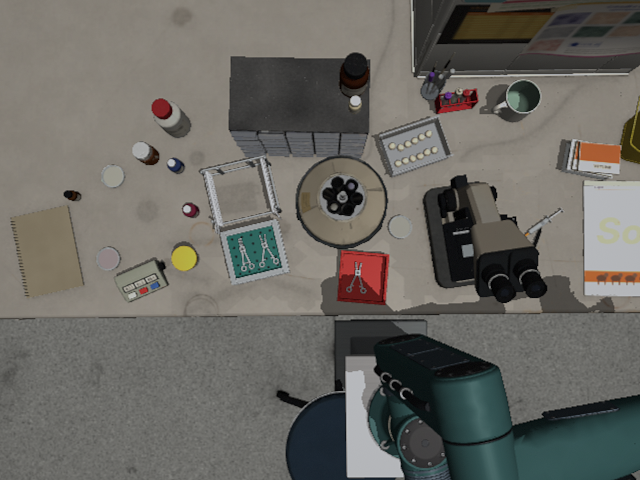

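```bash
cat > h.py <<'E'
import numpy as np, cv2, sys
from bench import robot
def ray(cam,u,v,z):
    c=robot.camera_params(cam); T=c["world_from_camera"]
    d=T[:3,:3]@np.array([(u-c["cx"])/c["fx"],(v-c["cy"])/c["fy"],1]); o=T[:3,3]
    return o+d*(z-o[2])/d[2]
def proj(cam,p):
    c=robot.camera_params(cam); T=np.linalg.inv(c["world_from_camera"]); q=T[:3,:3]@np.array(p)+T[:3,3]
    return c["fx"]*q[0]/q[2]+c["cx"],c["fy"]*q[1]/q[2]+c["cy"]
def shot(cam,name,box=None,s=5,draw=()):
    p,d=robot.snapshot(cam); np.savez_compressed(f"pics/{name}.npz",p=p,d=d); 
    crop(p,cam,name,box,s,draw); return p,d
def crop(p,cam,name,box,s,draw=()):
    im=p[:,:,::-1].copy()
    if box:
        x0,y0,x1,y1=box; im=im[y0:y1,x0:x1]; im=cv2.resize(im,None,fx=s,fy=s,interpolation=cv2.INTER_CUBIC)
        for k in range(0,x1-x0,10): cv2.putText(im,str(x0+k),(k*s,8),0,.3,(0,0,255)) ; cv2.line(im,(k*s,8),(k*s,14),(0,0,255))
        for k in range(0,y1-y0,10): cv2.putText(im,str(y0+k),(0,k*s+4),0,.3,(0,0,255))
        for q in draw:
            u,v=proj(cam,q); cv2.circle(im,(int((u-x0+.5)*s),int((v-y0+.5)*s)),3,(255,0,255),-1)
    cv2.imwrite(f"pics/{name}.png",im)
E
python3 - <<'E'
from h import *
shot("top","t1",(190,145,300,290),4)
shot("top","t2",(325,240,400,310),8)
shot("scene","s1",(150,230,340,375),4)
E
```

```text
(no output)
```

View pics/t1.png

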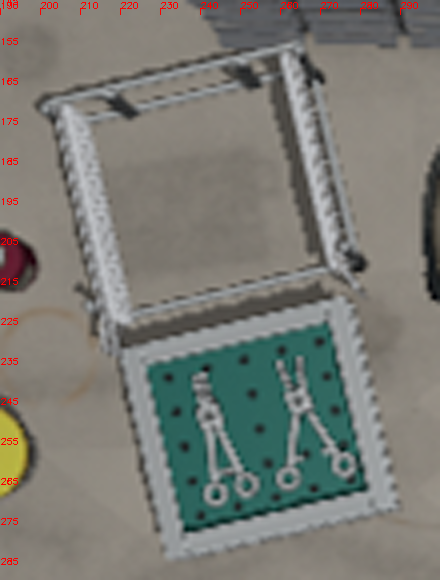

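View pics/t2.png

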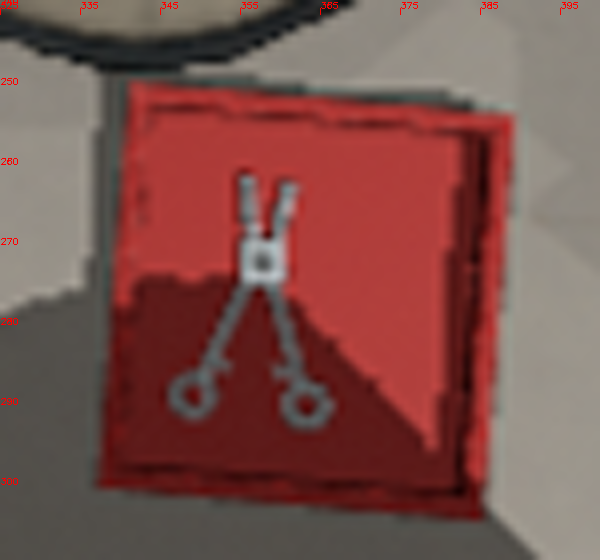

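View pics/s1.png

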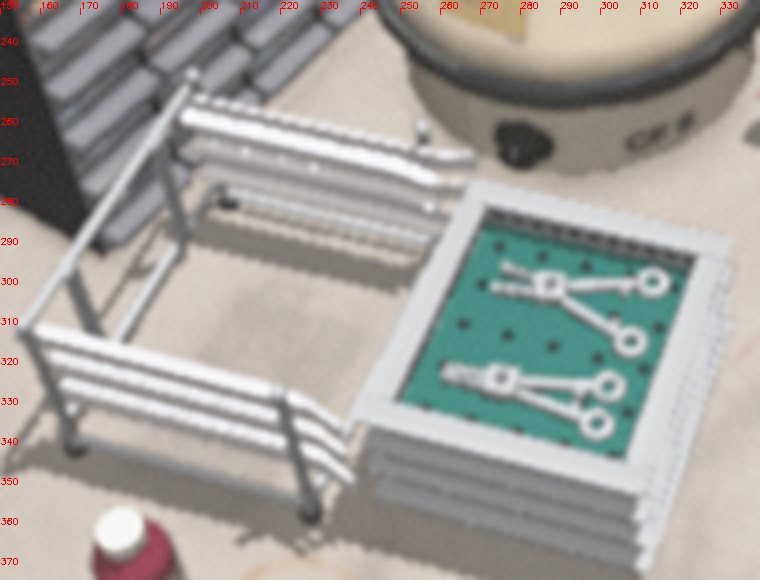

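```bash
cat >> h.py <<'E'
def tgt(x,y,z,yaw=None):
    o=robot.get_obs(); p=o["tool_pos"]; w=o["ee_rot"][2]; d=np.array([x,y,z])-p
    tx=np.array([np.cos(w),np.sin(w),0]); ty=np.array([np.sin(w),-np.cos(w),0])
    s=[d@tx/.2,d@ty/.2,-d[2]/.2]
    dy=0 if yaw is None else (yaw-w+np.pi/2)%np.pi-np.pi/2
    print("t=%.2f pos %s rot %s w=%.4f F %s"%(o["time"],p.round(4),o["ee_rot"].round(3),o["width"],o["wrist_force"].round(1)))
    print("total units",np.round(s,3),"turn",round(-dy/(np.pi/2),3),"rows min",round(max(np.linalg.norm(d)/.0625,abs(dy)/.186),1))
E
python3 - <<'E'
from h import *
p=np.load("pics/t1.npz")["p"]
hsv=cv2.cvtColor(p,cv2.COLOR_RGB2HSV)
def mrect(m,cam,z,box):
    mm=np.zeros_like(m); x0,y0,x1,y1=box; mm[y0:y1,x0:x1]=m[y0:y1,x0:x1]
    cs,_=cv2.findContours(mm,0,1); c=max(cs,key=cv2.contourArea)
    b=cv2.boxPoints(cv2.minAreaRect(cv2.convexHull(c)))
    P=np.array([ray(cam,u,v,z)[:2] for u,v in b]); print(b.round(1).tolist()); print(P.round(4).tolist(),"c",P.mean(0).round(4),"sides",np.linalg.norm(np.roll(P,-1,0)-P,axis=1).round(4),"ang",[round(float(np.arctan2(*(q[::-1]))),3) for q in np.roll(P,-1,0)-P])
teal=cv2.inRange(hsv,(75,80,30),(100,255,255))
mrect(teal,"top",.08,(190,145,300,290))
red=cv2.inRange(hsv,(0,140,60),(8,255,255))|cv2.inRange(hsv,(172,140,60),(180,255,255))
mrect(red,"top",.032,(325,240,400,310))
for n,u,v,z in [("traycornTL",220,232.5,.08),("TR",276.3,219.3,.08),("BR",289.5,271.3,.08),("BL",231.3,283.8,.08),
 ("c1 lock",242,247.5,.067),("c1 tip",240,238,.067),("open lock",264,245,.067),("bas lock",357,272,.007),
 ("c1 ringL",243.5,267.5,.067),("c1 ringR",251,266,.067),("o ringL",262,264,.067),("o ringR",276,261,.067),
 ("b ringL",348.5,289,.007),("b ringR",362.5,290,.007),("b tipL",355,262,.007),("b tipR",360.5,263,.007),
 ("cup",184,258,.067),("bottle",190,210,.067),
 ("rack L front",219,225,.1),("rack R front",272,212,.1),("rack L back",201,171,.1),("rack R back",263,156,.1)]:
    print(n,ray("top",u,v,z).round(4))
E
```

```text
[[226.10000610351562, 236.3000030517578], [271.6000061035156, 225.60000610351562], [281.29998779296875, 266.8999938964844], [235.89999389648438, 277.6000061035156]]
[[0.4489, 0.4418], [0.4734, 0.3323], [0.3741, 0.3096], [0.3497, 0.4187]] c [0.4115 0.3756] sides [0.1122 0.1019 0.1117 0.1018] ang [-1.351, -2.917, 1.791, 0.229]
[[336.6000061035156, 300.3999938964844], [340.79998779296875, 249.60000610351562], [388.79998779296875, 253.60000610351562], [384.6000061035156, 304.3999938964844]]
[[0.2905, 0.178], [0.4155, 0.166], [0.4042, 0.0474], [0.2795, 0.06]] c [0.3474 0.1128] sides [0.1255 0.119  0.1253 0.1185] ang [-0.096, -1.665, 3.041, 1.478]
traycornTL [0.4583 0.4565 0.08  ]
TR [0.4885 0.3209 0.08  ]
BR [0.3634 0.2902 0.08  ]
BL [0.3351 0.4296 0.08  ]
c1 lock [0.4221 0.4056 0.067 ]
c1 tip [0.4452 0.4104 0.067 ]
open lock [0.4276 0.3523 0.067 ]
bas lock [0.3597 0.1254 0.007 ]
c1 ringL [0.3738 0.4022 0.067 ]
c1 ringR [0.3772 0.384  0.067 ]
o ringL [0.3817 0.3574 0.067 ]
o ringR [0.3886 0.3235 0.067 ]
b ringL [0.3174 0.1473 0.007 ]
b ringR [0.3145 0.1122 0.007 ]
b tipL [0.3849 0.13   0.007 ]
b tipR [0.3822 0.1163 0.007 ]
cup [0.3983 0.5463 0.067 ]
bottle [0.5148 0.5319 0.067 ]
rack L front [0.4748 0.4551 0.1   ]
rack R front [0.5042 0.3293 0.1   ]
rack L back [0.6043 0.498  0.1   ]
rack R back [0.6384 0.3499 0.1   ]
```

Run:
```python
from h import *
yaw=.22; c=np.array([.4115,.3756]); R=np.array([[np.cos(yaw),-np.sin(yaw)],[np.sin(yaw),np.cos(yaw)]])
rc=c+R@[.149,0]
pts=[[*(c+R@[sx*.065,sy*.07]),.08] for sx in(-1,1) for sy in(-1,1)]
pts+=[[*(rc+R@[x,sy*.0805]),z] for x in(-.078,.078) for sy in(-1,1) for z in (.0,.102)]
pts+=[[*(rc+R@[x,sy*.0805]),.102] for x in(-.05,0,.05) for sy in(-1,1)]
for n,cam,b in(("t1","top",(190,145,300,290)),("s1","scene",(150,230,340,375))):
    crop(np.load(f"pics/{n}.npz")["p"],cam,n+"d",b,4,pts)
```

```text
(no output)
```

View pics/t1d.png

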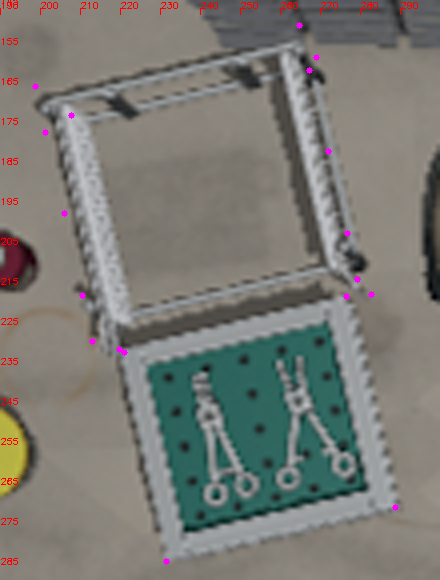

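View pics/s1d.png

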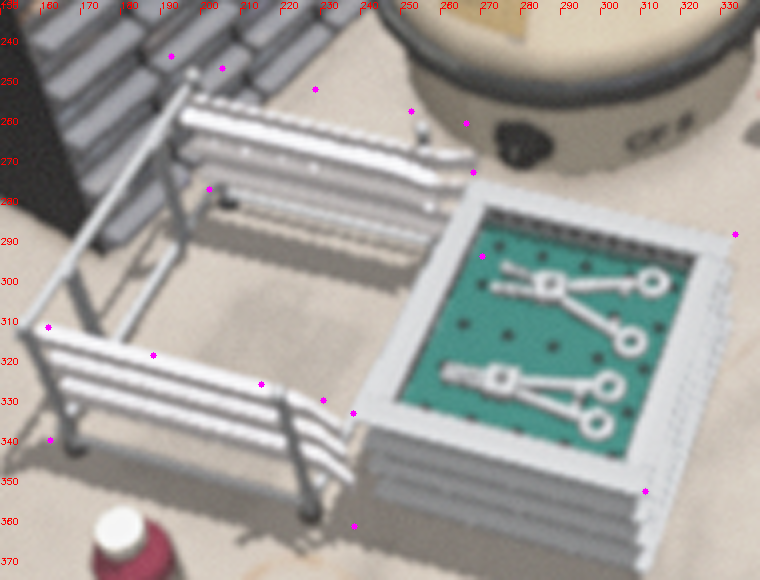

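```bash
python3 - <<'E'
from h import *
tgt(.163,-.525,.52,.25)
E
python3 -m crank '[[0,0,-0.3,-0.02],[0,0,-0.3,0],[0,0,-0.3,0],[0,0,-0.3,0],[0,0,-0.3,0],[0,0,-0.08,0],[0.1,-0.1,0,0],[0.1,-0.2,0,0],[0.1,-0.25,0,0],[0.1,-0.25,0,0]]' -1
```

```text
t=0.25 pos [ 0.1629 -0.5251  0.2129] rot [-3.141 -0.     0.301] w=0.0942 F [ 0.3  0.3 -0.9]
total units [ 0.    -0.    -1.535] turn 0.032 rows min 4.9
time: 1.5
tool_pos: [0.1864, -0.3463, 0.5293]
ee_rot: [-3.141, -0.0, 0.332]
wrist_force: [0.3, -0.5, 0.7]
width: 0.0942
```

Run:
```python
from h import *
def cloud(cam,n):
    d=np.load(f"pics/{n}.npz")["d"]; c=robot.camera_params(cam); v,u=np.mgrid[:480,:640]
    P=np.stack([(u-c["cx"])/c["fx"]*d,(v-c["cy"])/c["fy"]*d,d],-1); T=c["world_from_camera"]
    return P@T[:3,:3].T+T[:3,3]
yaw=.22; c0=np.array([.4115,.3756]); R=np.array([[np.cos(yaw),-np.sin(yaw)],[np.sin(yaw),np.cos(yaw)]])
rc=c0+R@[.149,0]
for cam,n in(("top","t1"),("scene","s1")):
    P=cloud(cam,n).reshape(-1,3); L=(P[:,:2]-rc)@R
    m=(P[:,2]>.055)&(P[:,2]<.12)&(abs(L[:,1])<.1)
    for x in np.arange(-.05,.08,.02):
        k=m&(abs(L[:,0]-x)<.01); a=L[k]
        print(cam,round(x,2),k.sum(),"L",a[a[:,1]>0][:,1].round(3)[:0], np.round(np.percentile(a[a[:,1]>0][:,1],[5,50,95]),4) if (a[:,1]>0).any() else None,"R",np.round(np.percentile(a[a[:,1]<0][:,1],[5,50,95]),4) if (a[:,1]<0).any() else None, "z",np.percentile(P[k,2],[5,50,95]).round(3))
```

```text
top -0.05 107 L [] [0.0664 0.0716 0.0793] R [-0.0782 -0.0699 -0.0636] z [0.059 0.08  0.101]
top -0.03 90 L [] [0.066  0.0703 0.0749] R [-0.0728 -0.0686 -0.0639] z [0.059 0.08  0.09 ]
top -0.01 91 L [] [0.0664 0.0697 0.0753] R [-0.073  -0.0687 -0.0641] z [0.057 0.08  0.089]
top 0.01 86 L [] [0.0659 0.0703 0.075 ] R [-0.0728 -0.0682 -0.0636] z [0.059 0.08  0.087]
top 0.03 87 L [] [0.0662 0.0701 0.075 ] R [-0.0729 -0.0686 -0.0639] z [0.058 0.08  0.09 ]
top 0.05 89 L [] [0.0663 0.0701 0.075 ] R [-0.0728 -0.0689 -0.064 ] z [0.057 0.079 0.091]
top 0.07 241 L [] [0.0078 0.0483 0.0789] R [-0.0778 -0.0487 -0.008 ] z [0.06  0.088 0.099]
scene -0.05 290 L [] [0.0677 0.0774 0.0834] R [-0.0734 -0.0686 -0.0622] z [0.056 0.078 0.099]
scene -0.03 264 L [] [0.0676 0.0765 0.0777] R [-0.0709 -0.0679 -0.0616] z [0.057 0.078 0.088]
scene -0.01 267 L [] [0.0675 0.0765 0.0777] R [-0.0711 -0.0683 -0.0619] z [0.057 0.077 0.088]
scene 0.01 252 L [] [0.0676 0.0764 0.0776] R [-0.0706 -0.0683 -0.0616] z [0.057 0.077 0.088]
scene 0.03 252 L [] [0.0674 0.0766 0.0777] R [-0.071  -0.0679 -0.0615] z [0.057 0.077 0.088]
scene 0.05 250 L [] [0.0677 0.0765 0.0779] R [-0.0711 -0.0679 -0.0615] z [0.057 0.077 0.088]
scene 0.07 493 L [] [0.0092 0.0499 0.0827] R [-0.0948 -0.0519 -0.0095] z [0.058 0.088 0.097]
```

Run:
```python
from h import *
print(ray("scene",275,324.5,.071),ray("top",242,247.5,.071),ray("top",242.2,248,.071))
tgt(.36,.1,.5,.24)
```

```text
[0.41767741 0.40853037 0.071     ] [0.42197966 0.40503268 0.071     ] [0.42076689 0.40455329 0.071     ]
t=1.50 pos [ 0.1864 -0.3463  0.5293] rot [-3.141 -0.     0.332] w=0.0942 F [ 0.3 -0.5  0.7]
total units [ 1.548 -1.827  0.146] turn 0.059 rows min 7.7
```

Run:
```python
from h import *
crop(np.load("pics/t1.npz")["p"],"top","t1e",(230,230,285,275),12)
crop(np.load("pics/s1.npz")["p"],"scene","s1e",(255,290,320,345),11)
```

```text
(no output)
```

View pics/t1e.png

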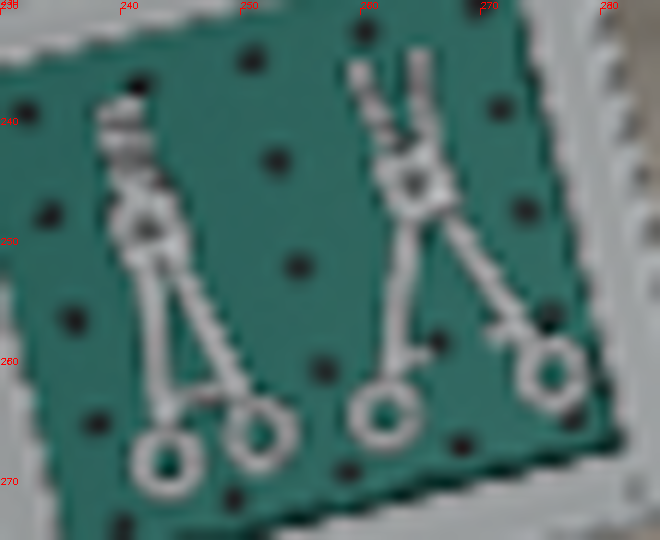

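View pics/s1e.png

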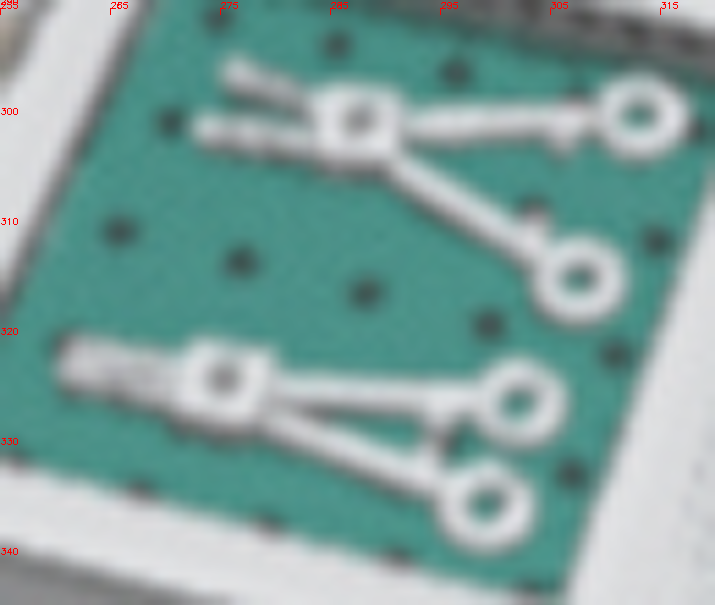

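```bash
python3 - <<'E'
from h import *
print(ray("scene",274.7,323.9,.071),ray("top",241.75,248.5,.071))
a=ray("top",241.75,248.5,.071);b=ray("top",213.5/12+229.5,448/12+229.5,.069);t=ray("top",122/12+229.5,105/12+229.5,.07)
for p,q in((a,b),(t,a),(t,b)): print(np.arctan2(*(p-q)[1::-1]))
E
python3 -m crank '[[0.15,-0.2,0,0.02],[0.2,-0.22,0,0.02],[0.2,-0.22,0,0.02],[0.2,-0.22,0,0],[0.2,-0.22,0,0],[0.2,-0.22,0,0],[0.2,-0.22,0,0],[0.1,-0.22,0,0],[0.1,-0.09,0.14,0],[0,0,0,0]]'
```

```text
[0.41882116 0.40774415 0.071     ] [0.41957205 0.40564465 0.071     ]
0.2841956548825958
0.20261097549725063
0.2552432038278554
time: 2.75
tool_pos: [0.3922, 0.0862, 0.4988]
ee_rot: [-3.141, 0.006, 0.241]
wrist_force: [-0.4, 0.1, 0.4]
width: 0.0939
```

Run:
```python
from h import *
tgt(.419,.406,.14,.256)
```

```text
t=2.75 pos [0.3922 0.0862 0.4988] rot [-3.141  0.006  0.241] w=0.0939 F [-0.4  0.1  0.4]
total units [ 0.512 -1.521  1.794] turn -0.009 rows min 7.7
```

```bash
python3 -m crank '[[0.08,-0.25,0.1,-0.009],[0.08,-0.25,0.1,0],[0.08,-0.25,0.1,0],[0.08,-0.25,0.15,0],[0.08,-0.25,0.15,0],[0.07,-0.2,0.2,0],[0.042,-0.071,0.28,0],[0,0,0.28,0],[0,0,0.28,0],[0,0,0.154,0]]' 0.49
python3 - <<'E'
from h import *
tgt(.419,.406,.0725,.256)
shot("top","t3",(190,200,320,300),6)
E
```

```text
time: 4.0
tool_pos: [0.4159, 0.4028, 0.14]
ee_rot: [3.139, 0.004, 0.25]
wrist_force: [-0.1, 0.4, 1.1]
width: 0.0236
t=4.00 pos [0.4159 0.4028 0.14  ] rot [3.139 0.004 0.25 ] w=0.0236 F [-0.1  0.4  1.1]
total units [ 0.019 -0.012  0.337] turn -0.004 rows min 1.1
```

View pics/t3.png

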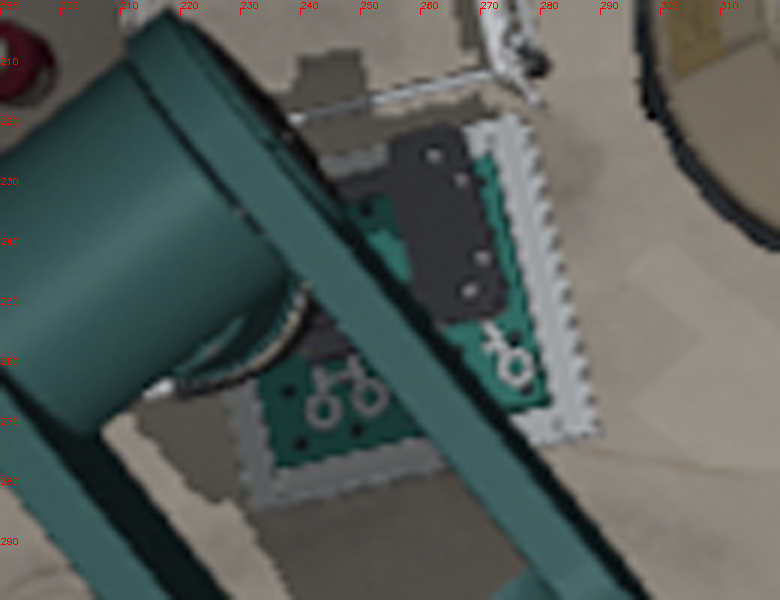

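```bash
python3 -m crank '[[0.019,-0.012,0.1,-0.004],[0,0,0.1,0],[0,0,0.06,0],[0,0,0.05,0],[0,0,0.027,0],[0,0,0,0],[0,0,0,0],[0,0,0,0],[0,0,0,0],[0,0,0,0]]'
python3 - <<'E'
from h import *
tgt(.419,.406,.0725,.256)
shot("scene","s3",(220,250,340,380),4)
E
```

```text
time: 5.3
tool_pos: [0.4192, 0.4084, 0.0754]
ee_rot: [3.142, -0.0, 0.258]
wrist_force: [-0.5, -0.1, -0.2]
width: 0.0239
t=5.30 pos [0.4192 0.4084 0.0754] rot [ 3.142 -0.     0.258] w=0.0239 F [-0.5 -0.1 -0.2]
total units [-0.004  0.011  0.014] turn 0.002 rows min 0.1
```

View pics/s3.png

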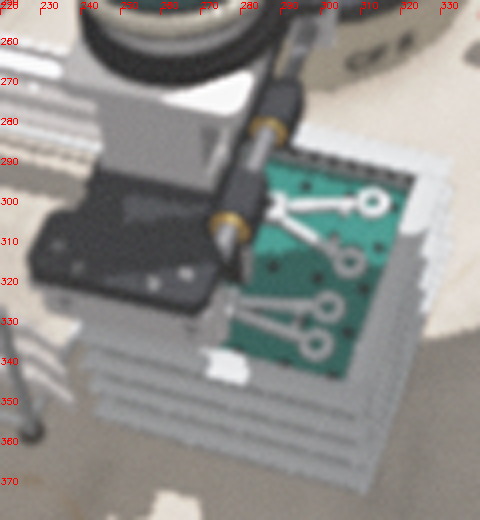

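```bash
python3 -m crank '[[0,0.008,0,0],[0,0,0.012,0],[0,0,0,0],[0,0,0,0],[0,0,0,0],[0,0,0,0],[0,0,0,0],[0,0,0,0],[0,0,0,0],[0,0,0,0]]' 0.49
python3 -m crank '[[0,0,0,0],[0,0,0,0],[0,0,0,0],[0,0,0,0],[0,0,0,0],[0,0,0,0],[0,0,-0.05,0],[0,0,-0.1,0],[0,0,-0.2,0],[0,0,-0.2,0]]' 1
python3 - <<'E'
from h import *
tgt(.35,.11,.2,-.09)
shot("scene","s4",(180,180,440,380),3)
shot("top","t4",(190,200,400,320),3)
E
```

```text
time: 6.6
tool_pos: [0.4195, 0.4068, 0.0728]
ee_rot: [3.142, 0.0, 0.258]
wrist_force: [0.2, 0.1, -0.2]
width: 0.0244
time: 7.85
tool_pos: [0.4194, 0.4067, 0.1843]
ee_rot: [3.141, 0.0, 0.258]
wrist_force: [-0.7, 0.7, -0.0]
width: 0.0131
t=7.85 pos [0.4194 0.4067 0.1843] rot [3.141 0.    0.258] w=0.0131 F [-0.7  0.7 -0. ]
total units [-0.714  1.346 -0.078] turn 0.222 rows min 4.9
```

View pics/s4.png

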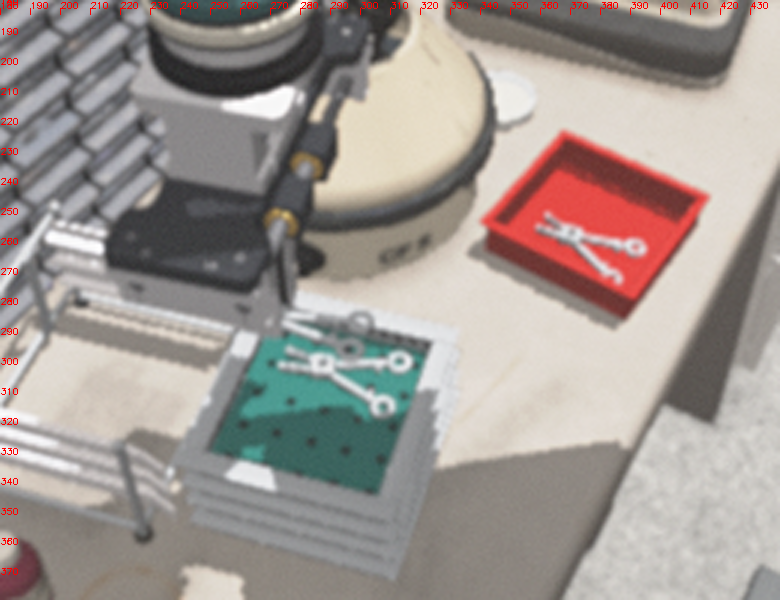

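View pics/t4.png

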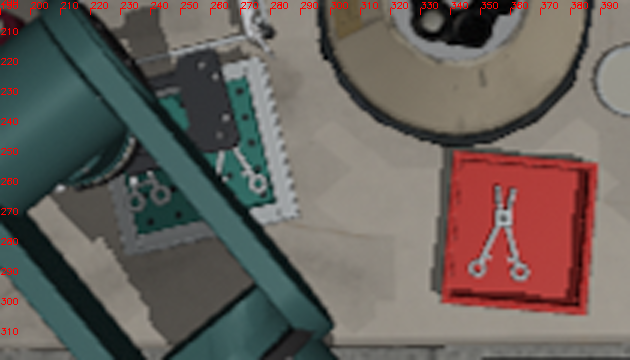

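```bash
python3 - <<'E'
from h import *
tgt(.357,.0877,.12,.10)
E
python3 -m crank '[[-0.15,0,-0.15,0.05],[-0.15,0.1,-0.1,0.05],[-0.15,0.2,0,0],[-0.1,0.22,0,0],[0,0.22,0,0],[0,0.22,0,0],[0,0.22,0,0],[0,0.22,0,0],[0,0,0,0],[0,0,0,0]]'
python3 - <<'E'
from h import *
tgt(.357,.0877,.12,.10)
E
```

```text
t=7.95 pos [0.4219 0.4087 0.1899] rot [-3.137 -0.011  0.258] w=0.0130 F [ 0.8 -0.6 -0.5]
total units [-0.724  1.469  0.349] turn 0.101 rows min 5.4
time: 9.2
tool_pos: [0.3409, 0.1107, 0.2324]
ee_rot: [-3.141, 0.001, 0.101]
wrist_force: [-0.9, 0.1, -0.2]
width: 0.0128
t=9.20 pos [0.3409 0.1107 0.2324] rot [-3.141e+00  1.000e-03  1.010e-01] w=0.0128 F [-0.9  0.1 -0.2]
total units [0.069 0.122 0.562] turn 0.001 rows min 1.9
```

Check the basin before lowering.

```bash
cat >> h.py <<'E'
def basin(p,box=(320,230,410,315)):
    hsv=cv2.cvtColor(p,cv2.COLOR_RGB2HSV)
    m=cv2.inRange(hsv,(0,140,50),(8,255,255))|cv2.inRange(hsv,(172,140,50),(180,255,255))
    mm=np.zeros_like(m); x0,y0,x1,y1=box; mm[y0:y1,x0:x1]=m[y0:y1,x0:x1]
    cs,_=cv2.findContours(mm,0,1); c=max(cs,key=cv2.contourArea)
    b=cv2.boxPoints(cv2.minAreaRect(cv2.convexHull(c)))
    P=np.array([ray("top",u,v,.032)[:2] for u,v in b]); e=np.roll(P,-1,0)-P
    print("basin c",P.mean(0).round(4),"sides",np.linalg.norm(e,axis=1).round(4),"ang",np.arctan2(e[:,1],e[:,0]).round(3))
E
python3 -m crank '[[0.069,0.122,0.15,0],[0,0,0.15,0],[0,0,0,0],[0,0,0,0],[0,0,0,0],[0,0,0,0],[0,0,0,0],[0,0,0,0],[0,0,0,0],[0,0,0,0]]'
python3 - <<'E'
from h import *
tgt(.357,.0877,.05,.10)
p,d=shot("top","t5",(310,220,420,320),6)
basin(p)
shot("scene","s5",(320,200,440,320),6)
E
```

```text
time: 10.45
tool_pos: [0.3573, 0.0874, 0.1728]
ee_rot: [3.142, 0.0, 0.101]
wrist_force: [-0.5, 0.2, -0.3]
width: 0.0132
t=10.45 pos [0.3573 0.0874 0.1728] rot [3.142 0.    0.101] w=0.0132 F [-0.5  0.2 -0.3]
total units [-0.001 -0.002  0.614] turn 0.001 rows min 2.0
basin c [0.3176 0.1421] sides [0.0602 0.0643 0.0602 0.0642] ang [-0.096 -1.665  3.043  1.478]
```

View pics/t5.png

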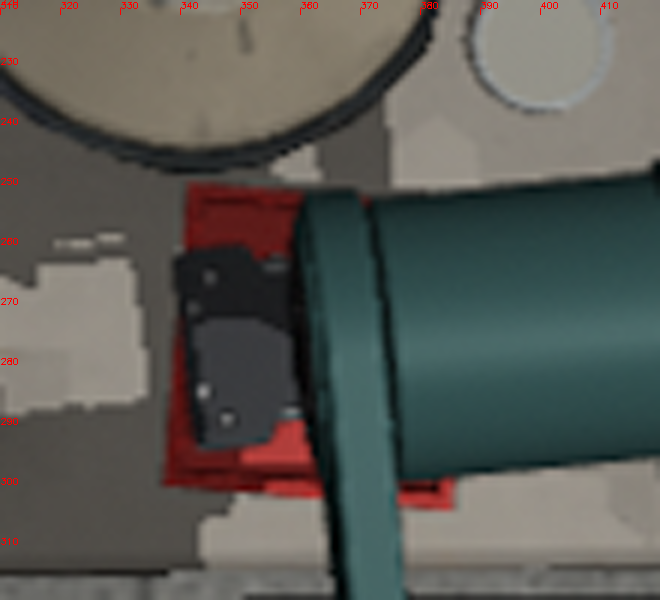

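View pics/s5.png

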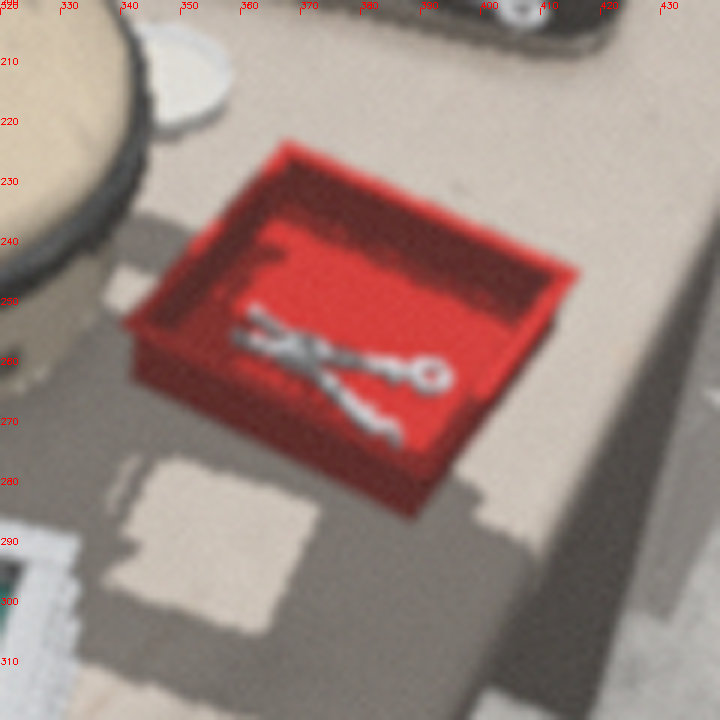

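```bash
python3 -m crank '[[0,0,0.2,0],[0,0,0.2,0],[0,0,0.15,0],[0,0,0.1,0],[0,0,0.06,0],[0,0,0.04,0],[0,0,0.02,0],[0,0,0,0],[0,0,0,0],[0,0,0,0]]'
python3 - <<'E'
from h import *
tgt(.357,.0877,.0145,.10)
shot("scene","s6",(320,200,440,320),6)
E
```

```text
time: 11.8
tool_pos: [0.3577, 0.0875, 0.0193]
ee_rot: [3.141, -0.001, 0.101]
wrist_force: [-1.1, 0.4, -0.4]
width: 0.013
t=11.80 pos [0.3577 0.0875 0.0193] rot [ 3.141e+00 -1.000e-03  1.010e-01] w=0.0130 F [-1.1  0.4 -0.4]
total units [-0.003 -0.001  0.024] turn 0.001 rows min 0.1
```

View pics/s6.png

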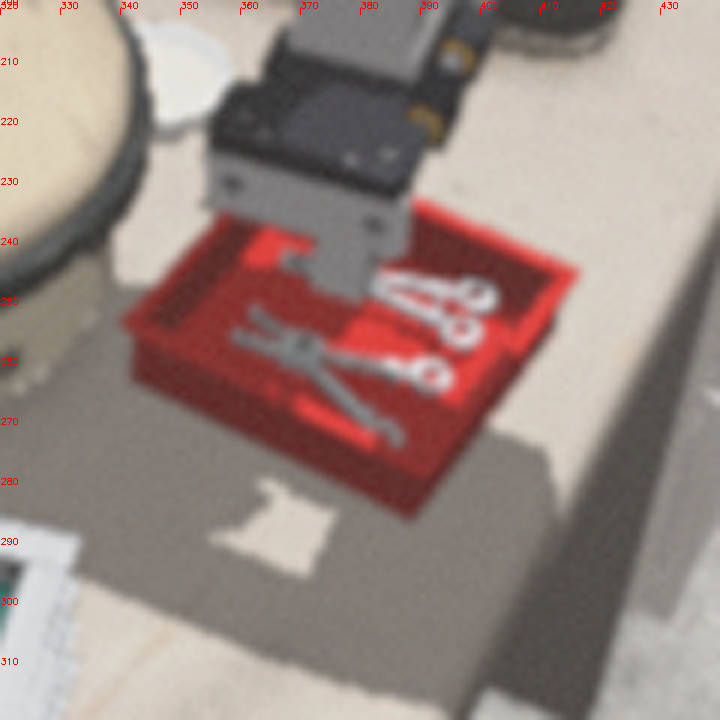

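```bash
python3 -m crank '[[0,0,0.01,0],[0,0,0.012,0],[0,0,0,0],[0,0,0,0],[0,0,0,0],[0,0,0,0],[0,0,0,0],[0,0,0,0],[0,0,0,0],[0,0,0,0]]'
python3 -m crank '[[0,0,0,0],[0,0,0,0],[0,0,0,0],[0,0,0,0],[0,0,-0.05,0],[0,0,-0.1,0],[0,0,-0.1,0],[0,0,-0.1,0],[0,0,-0.2,0],[0,0,-0.05,0]]' 0.53
python3 - <<'E'
from h import *
p,d=shot("scene","s7",(320,200,440,320),6)
P=np.load("pics/t2.npz")["p"]
crop(P,"top","t2b",(335,250,390,305),14)
tgt(.357,.126,.12,-.05)
E
```

```text
time: 13.1
tool_pos: [0.3573, 0.0875, 0.0145]
ee_rot: [3.141, -0.0, 0.101]
wrist_force: [0.7, 1.0, -0.5]
width: 0.0129
time: 14.35
tool_pos: [0.3591, 0.0876, 0.1376]
ee_rot: [3.141, -0.006, 0.101]
wrist_force: [-0.3, -0.7, -1.2]
width: 0.022
t=14.40 pos [0.359  0.0876 0.1374] rot [ 3.141 -0.006  0.101] w=0.0219 F [1.1 0.4 0.5]
total units [ 0.01  -0.192  0.087] turn 0.096 rows min 0.8
```

View pics/s7.png

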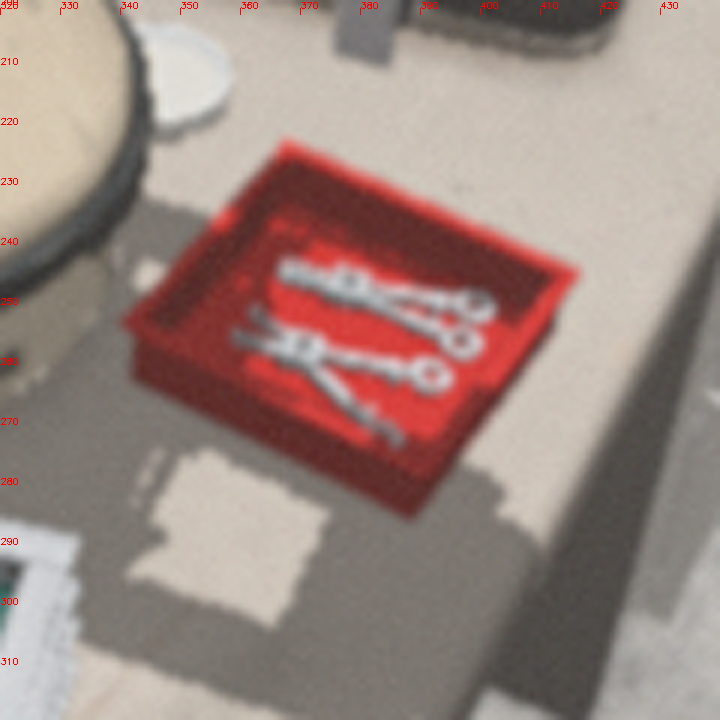

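View pics/t2b.png

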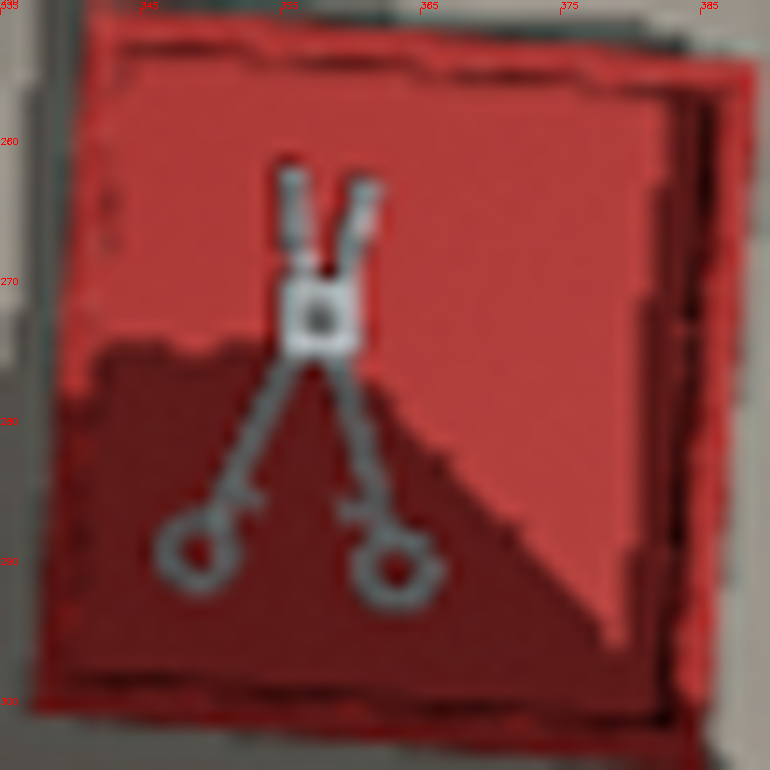

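Run:
```python
from h import *
print(ray("top",357.4,272.2,.011),ray("scene",369.8,257,.011))
f=lambda x,y:ray("top",x/14+334.5,y/14+249.5,.008)
l=f(320,318); r=f(397,570); j=f(293,175); print(np.arctan2(*(l-r)[1::-1])+.19,np.arctan2(*(j-l)[1::-1])-.08)
tgt(.359,.1245,.016,.09)
```

```text
[0.35919848 0.12457662 0.011     ] [0.35833873 0.12779408 0.011     ]
0.4728358909807638 0.09261748712204317
t=14.40 pos [0.359  0.0876 0.1374] rot [ 3.141 -0.006  0.101] w=0.0219 F [1.1 0.4 0.5]
total units [ 0.019 -0.183  0.607] turn 0.007 rows min 2.0
```

```bash
python3 -m crank '[[0.015,-0.188,0,0.007],[0,0,0.2,0],[0,0,0.2,0],[0,0,0.1,0],[0,0,0.06,0],[0,0,0,0],[0,0,0,0],[0,0,0,0],[0,0,0,0],[0,0,0,0]]'
python3 - <<'E'
from h import *
p,d=shot("scene","s8",(320,200,440,320),6)
tgt(.359,.1255,.0135,.09)
E
```

```text
time: 15.65
tool_pos: [0.3568, 0.1252, 0.0228]
ee_rot: [3.142, -0.001, 0.09]
wrist_force: [-0.2, 0.4, 0.3]
width: 0.022
t=15.70 pos [0.3567 0.1252 0.0227] rot [ 3.142e+00 -1.000e-03  9.000e-02] w=0.0221 F [-0.2  0.2 -0.7]
total units [ 0.012 -0.     0.046] turn 0.0 rows min 0.2
```

View pics/s8.png

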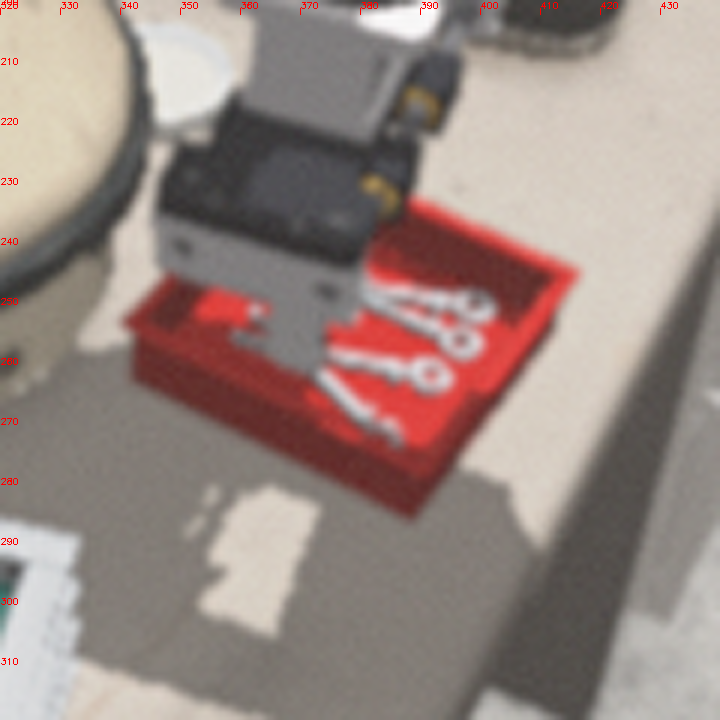

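```bash
python3 -m crank '[[0.012,0,0.02,0],[0,0,0.024,0],[0,0,0,0],[0,0,0,0],[0,0,0,0],[0,0,0,0],[0,0,0,0],[0,0,0,0],[0,0,0,0],[0,0,0,0]]'
python3 -m crank '[[0,0,0,0],[0,0,0,0],[0,0,0,0],[0,0,0,0],[0,0,0,0],[0,0,0,0],[0,0,-0.05,0],[0,0,-0.1,0],[0,0,-0.2,0],[0,0,-0.2,0]]' 1
python3 - <<'E'
from h import *
p,d=shot("scene","s9",(320,180,440,320),5)
tgt(.419,.4065,.2,.23)
E
```

```text
time: 16.95
tool_pos: [0.3589, 0.1254, 0.0136]
ee_rot: [3.142, -0.0, 0.09]
wrist_force: [-1.5, -0.5, -0.5]
width: 0.0222
time: 18.2
tool_pos: [0.3586, 0.1253, 0.1252]
ee_rot: [3.141, -0.0, 0.09]
wrist_force: [0.9, 0.4, -0.9]
width: 0.0129
t=18.25 pos [0.3622 0.1261 0.1313] rot [-3.141 -0.011  0.09 ] w=0.0131 F [1.1 1.  3.1]
total units [ 0.409 -1.371 -0.343] turn -0.089 rows min 4.7
```

View pics/s9.png

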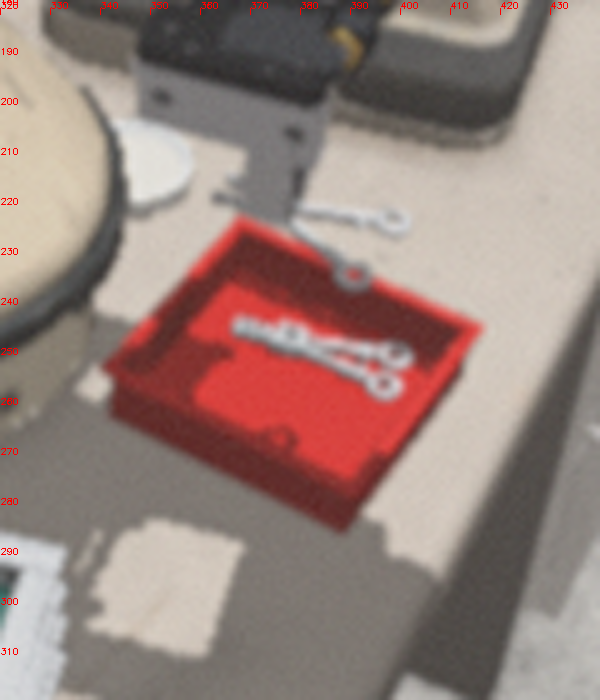

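```bash
python3 -m crank '[[-0.05,0,-0.25,0],[0,-0.1,-0.25,-0.02],[0,-0.2,0,-0.06],[0,-0.25,0,0],[0.05,-0.25,0,0],[0.1,-0.25,0,0],[0.1,-0.2,0,0],[0.1,0,0,0],[0.05,0,0,0],[0,0,0,0]]'
python3 - <<'E'
from h import *
tgt(.4139,.3971,.12,.22)
E
```

```text
time: 19.5
tool_pos: [0.38, 0.3865, 0.2235]
ee_rot: [3.141, 0.001, 0.215]
wrist_force: [-0.5, -0.2, -0.4]
width: 0.0131
t=19.50 pos [0.38   0.3865 0.2235] rot [3.141e+00 1.000e-03 2.150e-01] w=0.0131 F [-0.5 -0.2 -0.4]
total units [ 0.177 -0.016  0.518] turn -0.003 rows min 1.8
```

```bash
python3 -m crank '[[0.1,-0.016,0.1,-0.003],[0.077,0,0.15,0],[0,0,0.15,0],[0,0,0.13,0],[0,0,0.08,0],[0,0,0.05,0],[0,0,0.03,0],[0,0,0,0],[0,0,0,0],[0,0,0,0]]'
python3 - <<'E'
from h import *
tgt(.4139,.3971,.0745,.22)
p,d=shot("scene","s10",(220,240,340,380),5)
E
```

```text
time: 20.75
tool_pos: [0.4139, 0.398, 0.0864]
ee_rot: [-3.141, -0.001, 0.221]
wrist_force: [-0.2, -0.2, -0.1]
width: 0.0133
t=20.75 pos [0.4139 0.398  0.0864] rot [-3.141e+00 -1.000e-03  2.210e-01] w=0.0133 F [-0.2 -0.2 -0.1]
total units [-0.001  0.004  0.059] turn 0.001 rows min 0.2
```

View pics/s10.png

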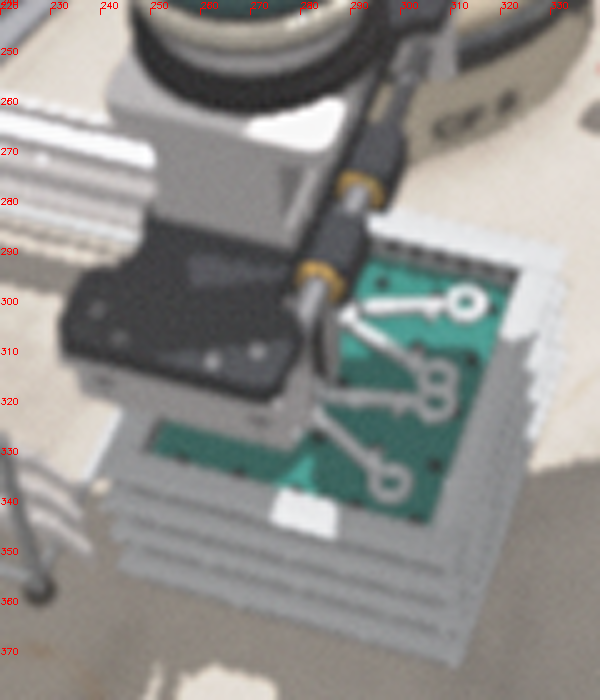

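```bash
python3 -m crank '[[0,0,0.03,0],[0,0,0.02,0],[0,0,0.009,0],[0,0,0,0],[0,0,0,0],[0,0,0,0],[0,0,0,0],[0,0,0,0],[0,0,0,0],[0,0,0,0]]'
python3 - <<'E'
from h import *
tgt(.4139,.3971,.0745,.22)
p,d=shot("scene","s11",(220,240,340,380),5)
E
```

```text
time: 22.05
tool_pos: [0.4136, 0.3976, 0.0739]
ee_rot: [3.142, -0.0, 0.221]
wrist_force: [0.0, -0.2, -0.1]
width: 0.0131
t=22.05 pos [0.4136 0.3976 0.0739] rot [ 3.142 -0.     0.221] w=0.0131 F [ 0.  -0.2 -0.1]
total units [ 0.001  0.003 -0.003] turn 0.0 rows min 0.0
```

View pics/s11.png

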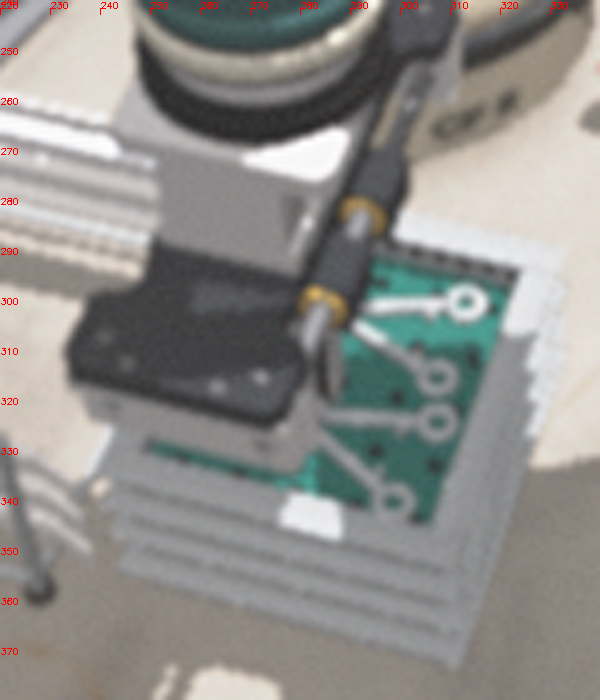

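```bash
python3 -m crank '[[0,0,0,0],[0,0,0,0],[0,0,0,0],[0,0,0,0],[0,0,-0.05,0],[0,0,-0.1,0],[0,0,-0.1,0],[0,0,-0.1,0],[0,0,-0.1,0],[0,0,0,0]]' 0.55
python3 - <<'E'
from h import *
p,d=shot("scene","s12",(220,240,340,380),5)
tgt(.3188,.3549,.0785,.22)
E
```

```text
time: 23.35
tool_pos: [0.4147, 0.3985, 0.1667]
ee_rot: [-3.139, -0.005, 0.221]
wrist_force: [0.4, 0.2, 0.1]
width: 0.0211
t=23.40 pos [0.414 0.398 0.165] rot [-3.141e+00 -2.000e-03  2.210e-01] w=0.0212 F [-0.3 -0.4 -0.8]
total units [-0.512  0.106  0.433] turn 0.0 rows min 2.2
```

View pics/s12.png

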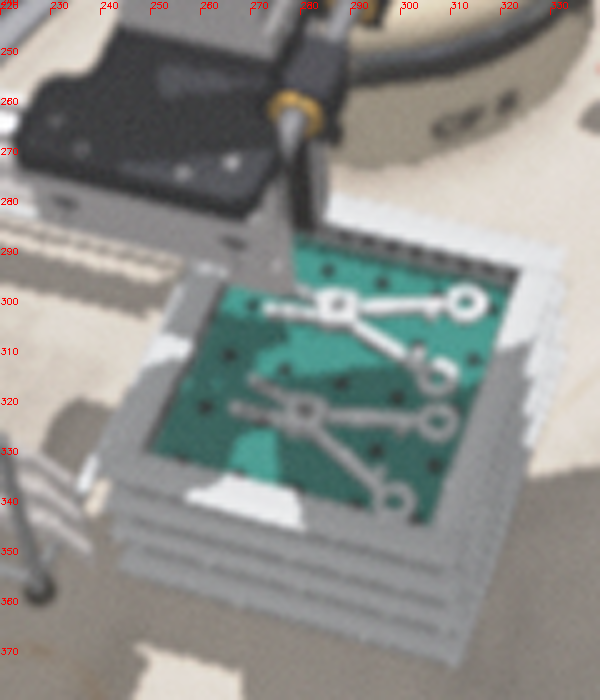

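```bash
python3 -m crank '[[-0.2,0.04,0,0],[-0.22,0.066,0,0],[-0.092,0,0,0],[0,0,0,0],[0,0,0,0],[0,0,0.15,0],[0,0,0.15,0],[0,0,0.1,0],[0,0,0.033,0],[0,0,0,0]]' -1
python3 - <<'E'
from h import *
tgt(.3188,.3549,.0785,.22)
p,d=shot("scene","s13",(220,240,380,400),4)
E
```

```text
time: 24.65
tool_pos: [0.3189, 0.3547, 0.077]
ee_rot: [3.141, 0.0, 0.22]
wrist_force: [0.0, -0.3, -0.1]
width: 0.094
t=24.65 pos [0.3189 0.3547 0.077 ] rot [3.141 0.    0.22 ] w=0.0940 F [ 0.  -0.3 -0.1]
total units [-0.    -0.001 -0.007] turn 0.0 rows min 0.0
```

View pics/s13.png

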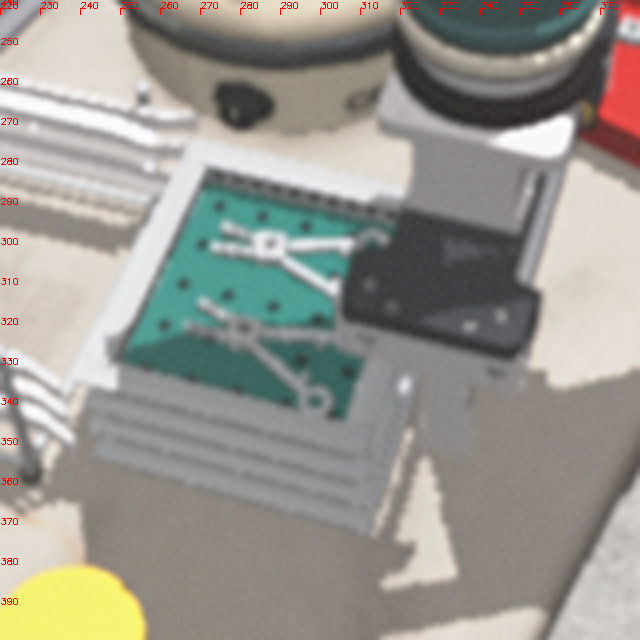

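```bash
python3 -m crank '[[0.03,0,0,0],[0.03,0,0,0],[0.02,0,0,0],[0.02,0,0,0],[0.02,0,0,0],[0.02,0,0,0],[0.03,0,0,0],[0.03,0,0,0],[0.03,0,0,0],[0.03,0,0,0]]'
python3 - <<'E'
from h import *
tgt(.3188,.3549,.0785,.22)
p,d=shot("scene","s14",(220,240,380,400),4)
E
```

```text
time: 25.95
tool_pos: [0.3695, 0.3659, 0.0771]
ee_rot: [3.141, 0.0, 0.221]
wrist_force: [-1.4, -0.8, -0.7]
width: 0.094
t=25.95 pos [0.3695 0.3659 0.0771] rot [3.141 0.    0.221] w=0.0940 F [-1.4 -0.8 -0.7]
total units [-0.259 -0.002 -0.007] turn 0.0 rows min 0.8
```

View pics/s14.png

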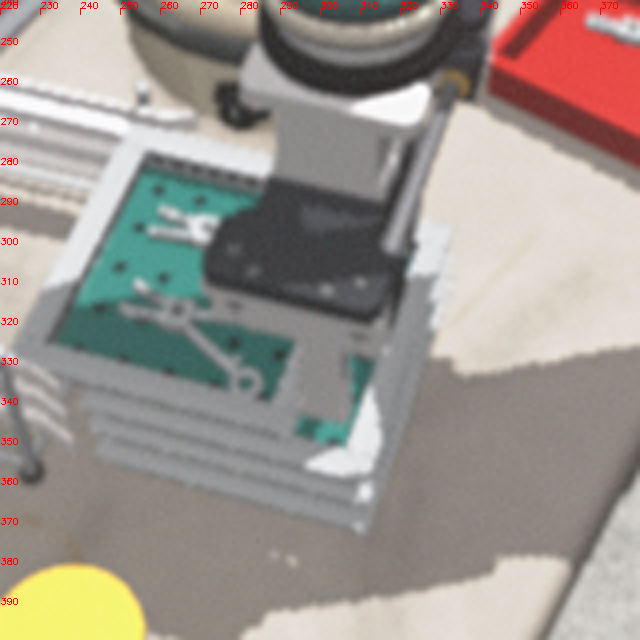

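```bash
python3 -m crank '[[0.03,0,0,0],[0.03,0,0,0],[0.03,0,0,0],[0.03,0,0,0],[0.03,0,0,0],[0.03,0,0,0],[0.03,0,0,0],[0.03,0,0,0],[0.03,0,0,0],[0.03,0,0,0]]'
python3 - <<'E'
from h import *
tgt(.3188,.3549,.0785,.22)
p,d=shot("scene","s15",(150,220,350,380),4)
E
```

```text
time: 27.25
tool_pos: [0.428, 0.3791, 0.0772]
ee_rot: [3.141, -0.0, 0.221]
wrist_force: [-1.6, -0.2, -0.8]
width: 0.094
t=27.25 pos [0.428  0.3791 0.0772] rot [ 3.141 -0.     0.221] w=0.0940 F [-1.6 -0.2 -0.8]
total units [-0.559 -0.001 -0.006] turn 0.0 rows min 1.8
```

View pics/s15.png

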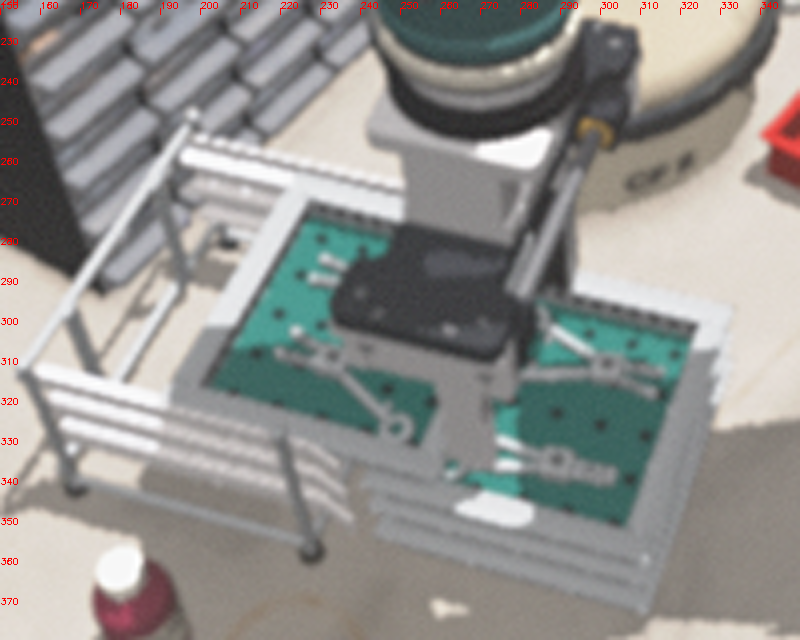

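```bash
python3 -m crank '[[0.03,0,0,0],[0.03,0,0,0],[0.03,0,0,0],[0.03,0,0,0],[0.03,0,0,0],[0.03,0,0,0],[0.03,0,0,0],[0.03,0,0,0],[0.02,0,0,0],[0,0,0,0]]'
python3 - <<'E'
from h import *
tgt(.3188,.3549,.0785,.22)
p,d=shot("scene","s16",(150,220,350,380),4)
E
```

```text
time: 28.55
tool_pos: [0.4789, 0.3905, 0.0772]
ee_rot: [3.141, -0.001, 0.22]
wrist_force: [0.6, -0.4, 0.7]
width: 0.0938
t=28.55 pos [0.4789 0.3905 0.0772] rot [ 3.141e+00 -1.000e-03  2.200e-01] w=0.0938 F [ 0.6 -0.4  0.7]
total units [-0.82  -0.001 -0.007] turn 0.0 rows min 2.6
```

View pics/s16.png

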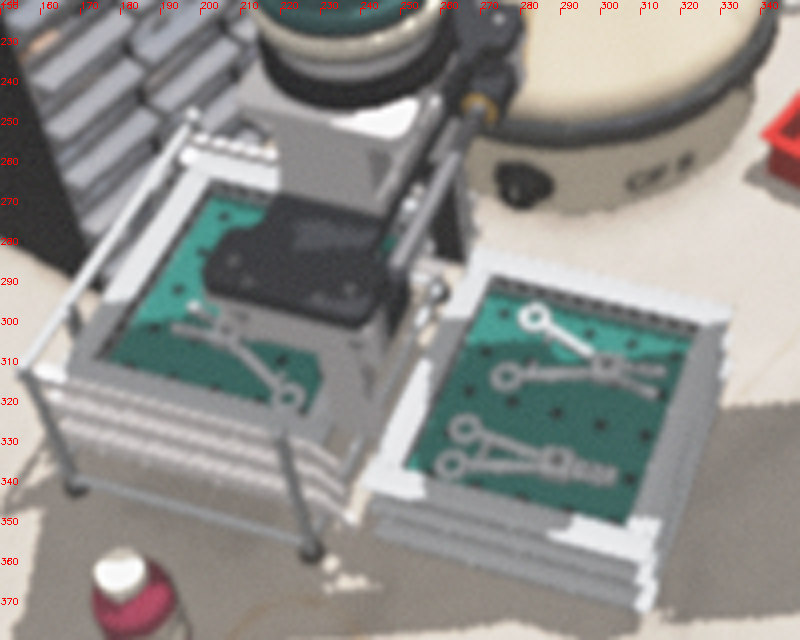

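```bash
python3 -m crank '[[0.005,0,0,0],[0.005,0,0,0],[0.005,0,0,0],[0.005,0,0,0],[0.005,0,0,0],[0.005,0,0,0],[0.005,0,0,0],[0.005,0,0,0],[0,0,0,0],[0,0,0,0]]'
python3 - <<'E'
from h import *
tgt(.3188,.3549,.0785,.22)
E
```

```text
time: 29.85
tool_pos: [0.4837, 0.3917, 0.0771]
ee_rot: [3.141, 0.006, 0.221]
wrist_force: [-7.3, -2.1, 3.6]
width: 0.0944
t=29.85 pos [0.4837 0.3917 0.0771] rot [3.141 0.006 0.221] w=0.0944 F [-7.3 -2.1  3.6]
total units [-0.845 -0.001 -0.007] turn 0.001 rows min 2.7
```

```bash
python3 -m crank '[[0.005,0,0,0],[0.005,0,0,0],[0,0,0,0],[0,0,0,0],[0,0,0,0],[0,0,0,0],[0,0,0,0],[0,0,0,0],[0,0,0,0],[0,0,0,0]]'
python3 - <<'E'
from h import *
tgt(.3188,.3549,.0785,.22)
p,d=shot("scene","s17",(150,220,350,380),4)
E
```

```text
time: 31.1
tool_pos: [0.4838, 0.3917, 0.077]
ee_rot: [3.14, 0.01, 0.221]
wrist_force: [-11.6, -3.7, 5.8]
width: 0.0939
t=31.10 pos [0.4838 0.3917 0.077 ] rot [3.14  0.01  0.221] w=0.0939 F [-11.6  -3.7   5.8]
total units [-0.845 -0.002 -0.007] turn 0.001 rows min 2.7
```

```bash
python3 -m crank '[[-0.02,0,0,0],[-0.05,0,0,0],[-0.05,0,-0.1,0],[-0.05,0,-0.2,0],[0,0.1,-0.2,0],[0,0.2,0,0],[0,0.25,0,0],[0,0.25,0,0],[0,0.2,0,0],[0,0,0,0]]'
python3 - <<'E'
from h import *
tgt(.3188,.3549,.0785,.22)
p,d=shot("scene","s18",(150,220,350,380),4)
p,d=shot("top","t18",(190,145,300,290),4)
E
```

```text
time: 32.4
tool_pos: [0.5006, 0.1868, 0.1806]
ee_rot: [3.137, -0.006, 0.216]
wrist_force: [0.1, -6.1, 6.6]
width: 0.094
t=32.40 pos [0.5006 0.1868 0.1806] rot [ 3.137 -0.006  0.216] w=0.0940 F [ 0.1 -6.1  6.6]
total units [-0.708 -1.016  0.511] turn -0.003 rows min 4.3
```

View pics/s18.png

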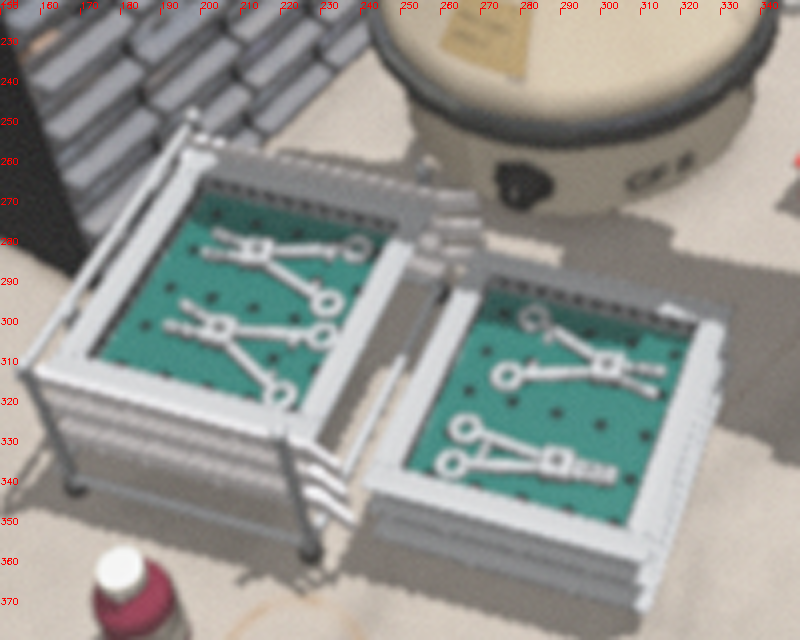

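View pics/t18.png

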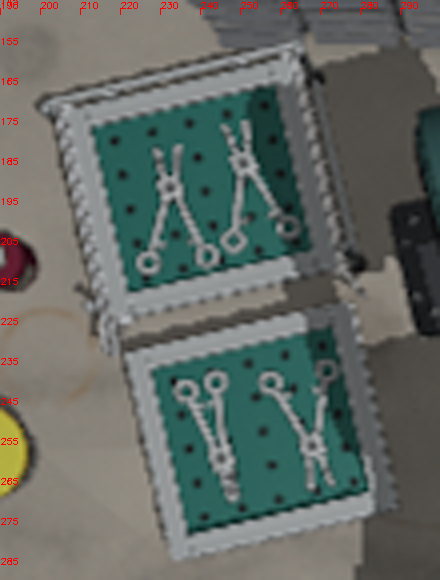

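```bash
python3 -m crank '[[0,0,-0.2,0],[0,0,-0.2,0],[0,0,-0.1,0],[-0.2,0,0,0],[-0.25,0,0,0],[-0.25,0,0,0],[0,0,0,0],[0,0,0,0],[0,0,0,0],[0,0,0,0]]'
python3 - <<'E'
from h import *
def cloud(cam,d):
    c=robot.camera_params(cam); v,u=np.mgrid[:480,:640]
    P=np.stack([(u-c["cx"])/c["fx"]*d,(v-c["cy"])/c["fy"]*d,d],-1); T=c["world_from_camera"]
    return P@T[:3,:3].T+T[:3,3]
z=np.load("pics/t18.npz"); p,d=z["p"],z["d"]; P=cloud("top",d)
yaw=.22; c0=np.array([.4115,.3756]); R=np.array([[np.cos(yaw),-np.sin(yaw)],[np.sin(yaw),np.cos(yaw)]])
rc=c0+R@[.149,0]
hsv=cv2.cvtColor(p,cv2.COLOR_RGB2HSV); teal=cv2.inRange(hsv,(75,80,30),(100,255,255))
L=(P[...,:2]-rc)@R
def rect(m,z,nm):
    cs,_=cv2.findContours(m,0,1); c=max(cs,key=cv2.contourArea); b=cv2.boxPoints(cv2.minAreaRect(cv2.convexHull(c)))
    Q=np.array([(ray("top",u,v,z)[:2]-rc)@R for u,v in b]); e=np.roll(Q,-1,0)-Q
    print(nm,Q.mean(0).round(4),np.linalg.norm(e,axis=1).round(4),(np.arctan2(e[:,1],e[:,0])).round(3))
a=teal.copy(); a[:,:190]=0;a[:,300:]=0; a[225:]=0; a[:145]=0; rect(a,.082,"tray1")
a=teal.copy(); a[:,:190]=0;a[:,300:]=0; a[290:]=0; a[:222]=0; rect(a,.06,"tray2")
m=(abs(L[...,1])<.06)&(abs(L[...,0])<.09)&(P[...,2]>.07)
for y in(-.04,0,.04):
    k=m&(abs(L[...,1]-y)<.01); xs=L[...,0][k]; print(y,"x range",xs.min(),xs.max(), "z",P[...,2][k].max())
tgt(.36,.3,.2,.22)
E
```

```text
time: 33.75
tool_pos: [0.3628, 0.1596, 0.2769]
ee_rot: [3.142, 0.001, 0.221]
wrist_force: [0.3, 0.1, 0.3]
width: 0.0938
tray1 [-0.0009 -0.0001] [0.1122 0.102  0.1118 0.102 ] [-1.575 -3.142  1.567  0.005]
tray2 [-0.1499  0.0005] [0.1128 0.1018 0.1123 0.1018] [-1.571 -3.137  1.571  0.009]
-0.04 x range -0.06397096621980572 0.08984509239895627 z 0.16243529021402403
0 x range -0.06456990510948399 0.0725678702776814 z 0.09434870577695431
0.04 x range -0.06451241519763762 0.07265903510233485 z 0.09582626201258004
t=33.75 pos [0.3628 0.1596 0.2769] rot [3.142e+00 1.000e-03 2.210e-01] w=0.0938 F [0.3 0.1 0.3]
total units [ 0.14  -0.688  0.384] turn 0.0 rows min 2.6
```

Run:
```python
from h import *
crop(np.load("pics/t18.npz")["p"],"top","t18e",(230,230,285,275),12)
crop(np.load("pics/s18.npz")["p"],"scene","s18e",(255,300,320,350),11)
```

```text
(no output)
```

View pics/t18e.png

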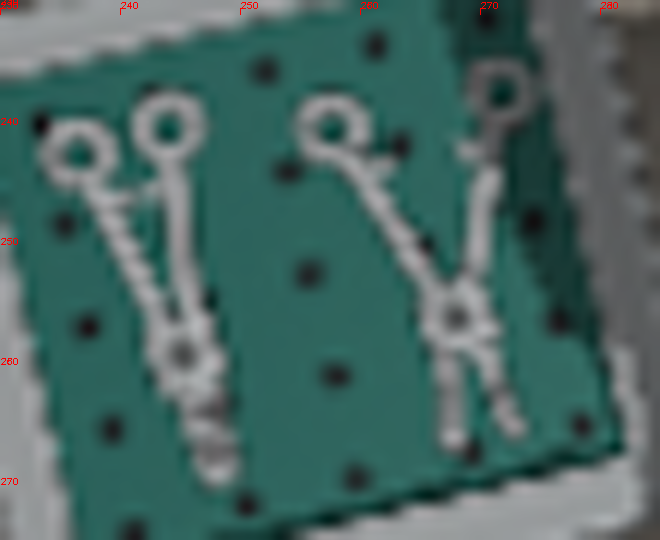

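View pics/s18e.png

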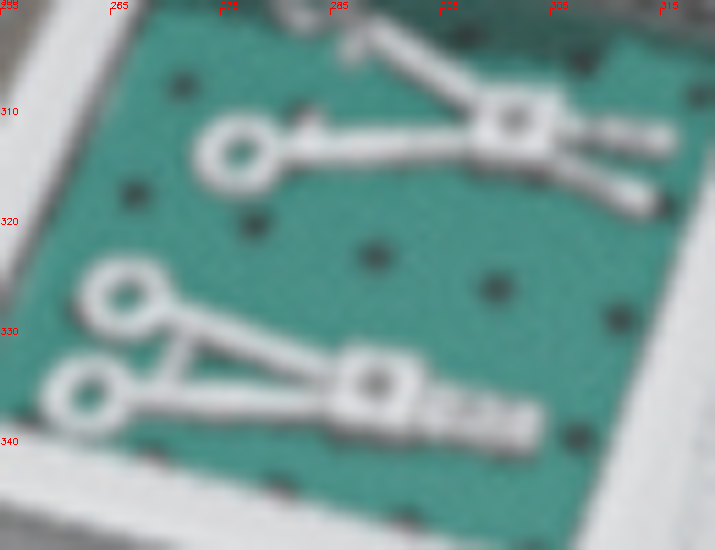

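Run:
```python
from h import *
print(ray("scene",288.8,334.5,.051),ray("top",244.83,259,.051))
f=lambda x,y:ray("top",x/12+229.5,y/12+229.5,.049)
r=f(125,140);t=f(218,475); print("yaw",np.arctan2(*(r-t)[1::-1]))
l=ray("top",244.83,259,.051)[:2]; yaw=.22;R=np.array([[np.cos(yaw),-np.sin(yaw)],[np.sin(yaw),np.cos(yaw)]]); print((l-[.4115,.3756])@R)
tgt(*l,.14,.26)
```

```text
[0.393429   0.40353297 0.051     ] [0.39457757 0.40116633 0.051     ]
yaw 0.2672139958066226
[-0.01093522  0.02864309]
t=33.75 pos [0.3628 0.1596 0.2769] rot [3.142e+00 1.000e-03 2.210e-01] w=0.0938 F [0.3 0.1 0.3]
total units [ 0.419 -1.144  0.684] turn -0.025 rows min 4.5
```

```bash
python3 -m crank '[[0.05,-0.2,0,-0.02],[0.1,-0.25,0,-0.006],[0.1,-0.25,0.1,0],[0.1,-0.25,0.2,0],[0.069,-0.194,0.2,0],[0,0,0.184,0],[0,0,0.1,0],[0,0,0,0],[0,0,0,0],[0,0,0,0]]' 0.49
python3 - <<'E'
from h import *
tgt(.394,.402,.0528,.265)
E
```

```text
time: 35.0
tool_pos: [0.3866, 0.3989, 0.1249]
ee_rot: [-3.14, -0.003, 0.261]
wrist_force: [0.5, 1.1, -0.9]
width: 0.0239
t=35.00 pos [0.3866 0.3989 0.1249] rot [-3.14e+00 -3.00e-03  2.61e-01] w=0.0239 F [ 0.5  1.1 -0.9]
total units [ 0.04  -0.005  0.36 ] turn -0.002 rows min 1.2
```

```bash
python3 -m crank '[[0.04,-0.005,0.1,-0.002],[0,0,0.1,0],[0,0,0.08,0],[0,0,0.03,0],[0,0,0,0],[0,0,0,0],[0,0,0,0],[0,0,0,0],[0,0,0,0],[0,0,0,0]]'
python3 - <<'E'
from h import *
tgt(.394,.402,.0528,.265)
shot("scene","s19",(220,240,340,380),5)
E
```

```text
time: 36.25
tool_pos: [0.3931, 0.4014, 0.0612]
ee_rot: [3.142, -0.0, 0.265]
wrist_force: [0.5, -0.1, 0.3]
width: 0.0236
t=36.25 pos [0.3931 0.4014 0.0612] rot [ 3.142 -0.     0.265] w=0.0236 F [ 0.5 -0.1  0.3]
total units [ 0.005 -0.002  0.042] turn -0.0 rows min 0.1
```

View pics/s19.png

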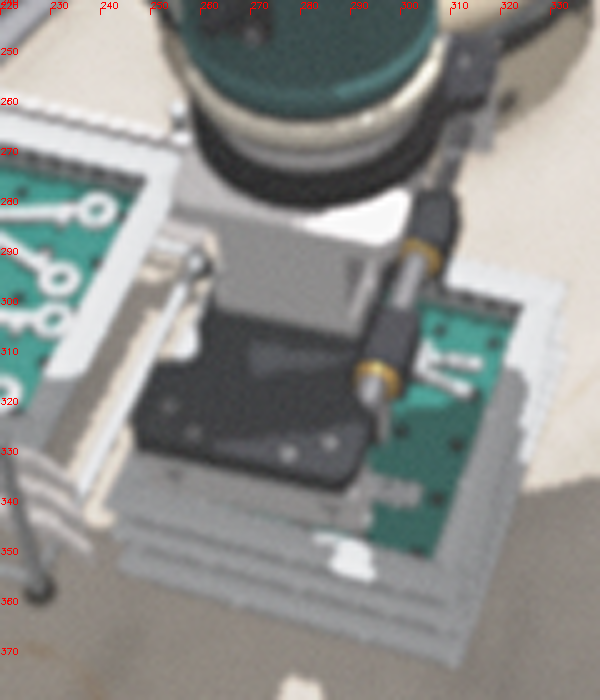

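```bash
python3 -m crank '[[0.004,-0.001,0.02,0],[0,0,0.021,0],[0,0,0,0],[0,0,0,0],[0,0,0,0],[0,0,0,0],[0,0,0,0],[0,0,0,0],[0,0,0,0],[0,0,0,0]]'
python3 -m crank '[[0,0,0,0],[0,0,0,0],[0,0,0,0],[0,0,0,0],[0,0,0,0],[0,0,0,0],[0,0,-0.05,0],[0,0,-0.1,0],[0,0,-0.2,0],[0,0,-0.2,0]]' 1
python3 - <<'E'
from h import *
tgt(.36,.12,.2,.0)
shot("scene","s20",(180,180,440,380),3)
p,d=shot("top","t20",(310,220,420,320),6); basin(p)
E
```

```text
time: 37.55
tool_pos: [0.3938, 0.4017, 0.0529]
ee_rot: [3.141, 0.0, 0.265]
wrist_force: [0.1, -0.4, -0.1]
width: 0.0242
time: 38.8
tool_pos: [0.3937, 0.4016, 0.1644]
ee_rot: [3.141, 0.0, 0.265]
wrist_force: [-0.5, -0.2, -0.2]
width: 0.0129
t=38.80 pos [0.3937 0.4016 0.1644] rot [3.141 0.    0.265] w=0.0129 F [-0.5 -0.2 -0.2]
total units [-0.531  1.315 -0.178] turn 0.169 rows min 4.6
basin c [0.3228 0.1204] sides [0.1253 0.1193 0.1251 0.1187] ang [-0.089 -1.659  3.048  1.484]
```

View pics/s20.png

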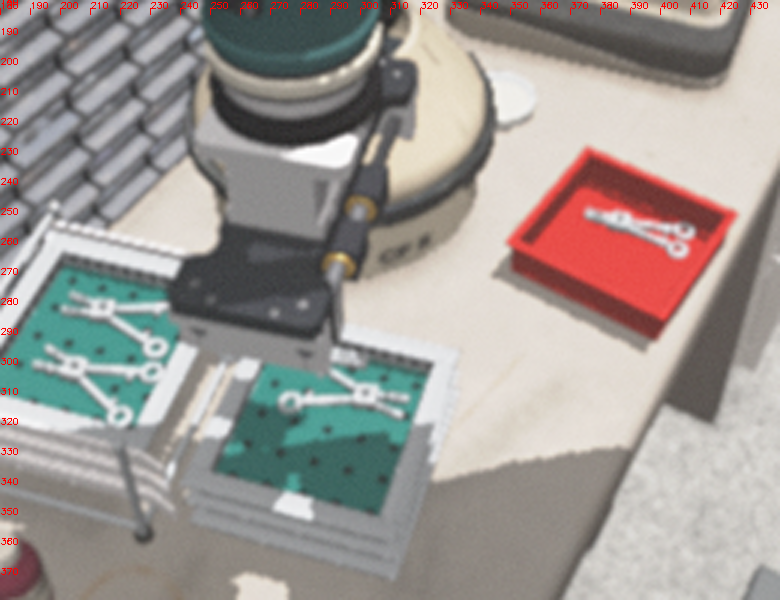

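View pics/t20.png

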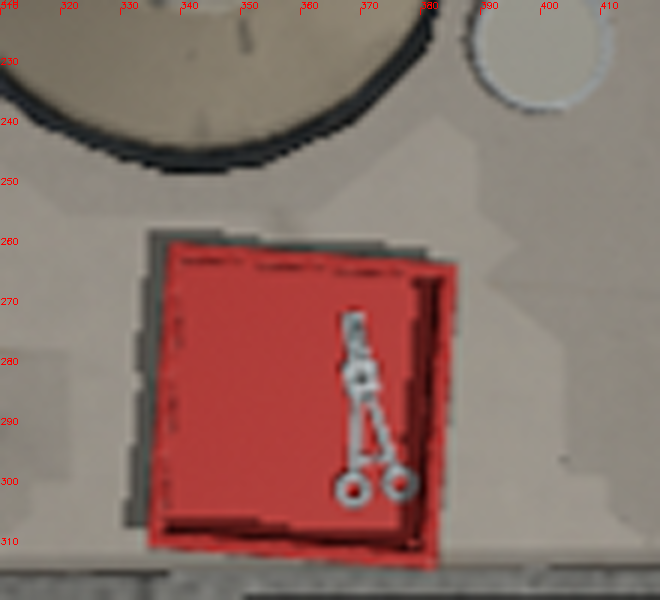

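```bash
python3 - <<'E'
from h import *
tgt(.3117,.1314,.12,-.09)
E
python3 -m crank '[[-0.2,0,-0.2,0.05],[-0.2,0.1,-0.1,0.08],[-0.1,0.2,0,0.08],[0,0.22,0,0],[0,0.22,0,0],[0,0.22,0,0],[0,0.1,0,0],[0,0,0,0],[0,0,0,0],[0,0,0,0]]'
python3 - <<'E'
from h import *
tgt(.3117,.1314,.12,-.09)
E
```

```text
t=38.90 pos [0.3963 0.4039 0.1698] rot [-3.137 -0.011  0.265] w=0.0131 F [ 0.9  1.8 -0.1]
total units [-0.765  1.204  0.249] turn 0.226 rows min 4.6
time: 40.15
tool_pos: [0.2921, 0.1721, 0.2227]
ee_rot: [3.141, 0.001, -0.064]
wrist_force: [0.7, 0.3, 0.5]
width: 0.0131
t=40.15 pos [0.2921 0.1721 0.2227] rot [ 3.141e+00  1.000e-03 -6.400e-02] w=0.0131 F [0.7 0.3 0.5]
total units [0.111 0.197 0.513] turn 0.017 rows min 1.8
```

```bash
python3 -m crank '[[0.111,0.197,0.1,0.017],[0,0,0.2,0],[0,0,0.2,0],[0,0,0.2,0],[0,0,0.15,0],[0,0,0.1,0],[0,0,0.04,0],[0,0,0.02,0],[0,0,0,0],[0,0,0,0]]'
python3 - <<'E'
from h import *
tgt(.3117,.1314,.0137,-.09)
shot("scene","s21",(320,200,440,320),6)
E
```

```text
time: 41.4
tool_pos: [0.3125, 0.1309, 0.0218]
ee_rot: [-3.141, -0.002, -0.092]
wrist_force: [-0.4, 0.3, -0.7]
width: 0.0132
t=41.40 pos [0.3125 0.1309 0.0218] rot [-3.141e+00 -2.000e-03 -9.200e-02] w=0.0132 F [-0.4  0.3 -0.7]
total units [-0.004 -0.002  0.041] turn -0.001 rows min 0.1
```

View pics/s21.png

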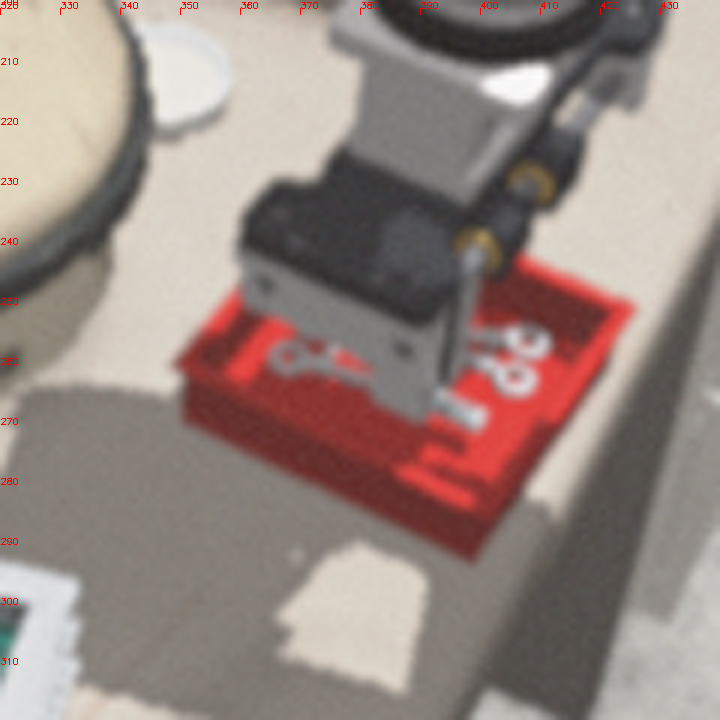

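```bash
python3 -m crank '[[0,-0.01,0.02,0],[0,0,0.019,0],[0,0,0,0],[0,0,0,0],[0,0,0,0],[0,0,0,0],[0,0,0,0],[0,0,0,0],[0,0,0,0],[0,0,0,0]]'
python3 -m crank '[[0,0,0,0],[0,0,0,0],[0,0,0,0],[0,0,0,0],[0,0,-0.05,0],[0,0,-0.1,0],[0,0,-0.2,0],[0,0,-0.3,0],[0,0,-0.3,0],[0,0,-0.05,0]]' 0.6
python3 - <<'E'
from h import *
p,d=shot("scene","s22",(320,200,440,320),6)
tgt(.3188,.3549,.2,.22)
E
```

```text
time: 42.7
tool_pos: [0.3119, 0.1327, 0.0132]
ee_rot: [3.142, -0.0, -0.092]
wrist_force: [-0.0, 0.2, -0.6]
width: 0.0131
time: 43.95
tool_pos: [0.3141, 0.1333, 0.2189]
ee_rot: [-3.138, -0.01, -0.092]
wrist_force: [0.4, -0.5, -0.6]
width: 0.0184
t=44.00 pos [0.3136 0.1331 0.2176] rot [-3.139 -0.008 -0.092] w=0.0189 F [-0.5  1.1  1.4]
total units [-0.076 -1.107  0.088] turn -0.199 rows min 3.6
```

View pics/s22.png

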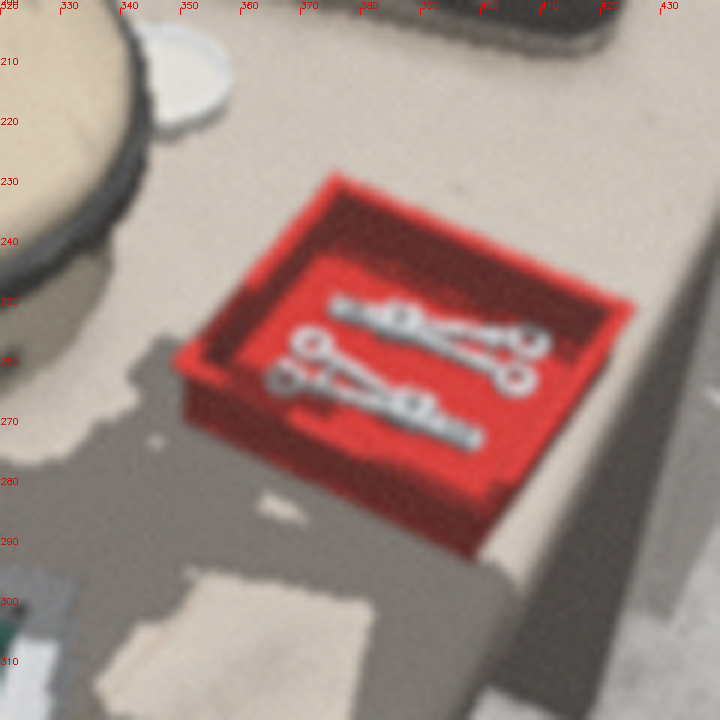

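```bash
python3 -m crank '[[0,-0.2,0,-0.066],[0,-0.22,0,-0.066],[-0.04,-0.22,0,-0.067],[-0.1,-0.22,0,0],[-0.1,-0.2,0,0],[-0.02,-0.02,0,0],[0,0,0,0],[0,0,0,0],[0,0,0,0],[0,0,0,0]]' -1
python3 - <<'E'
from h import *
tgt(.3188,.3549,.0575,.22)
E
```

```text
time: 45.25
tool_pos: [0.2404, 0.335, 0.2132]
ee_rot: [3.142, -0.0, 0.219]
wrist_force: [-0.2, -0.5, -0.6]
width: 0.0941
t=45.25 pos [0.2404 0.335  0.2132] rot [ 3.142 -0.     0.219] w=0.0941 F [-0.2 -0.5 -0.6]
total units [ 0.404 -0.012  0.779] turn -0.001 rows min 2.8
```

```bash
python3 -m crank '[[0.2,-0.012,0,-0.001],[0.19,0,0,0],[0,0,0.2,0],[0,0,0.2,0],[0,0,0.2,0],[0,0,0.12,0],[0,0,0.05,0],[0,0,0,0],[0,0,0,0],[0,0,0,0]]'
python3 - <<'E'
from h import *
tgt(.3188,.3549,.0575,.22)
shot("scene","s23",(150,220,350,380),4)
E
```

```text
time: 46.5
tool_pos: [0.3162, 0.3557, 0.0605]
ee_rot: [-3.14, -0.002, 0.222]
wrist_force: [-0.6, -0.5, -0.3]
width: 0.0941
t=46.50 pos [0.3162 0.3557 0.0605] rot [-3.14e+00 -2.00e-03  2.22e-01] w=0.0941 F [-0.6 -0.5 -0.3]
total units [0.012 0.007 0.015] turn 0.001 rows min 0.1
```

View pics/s23.png

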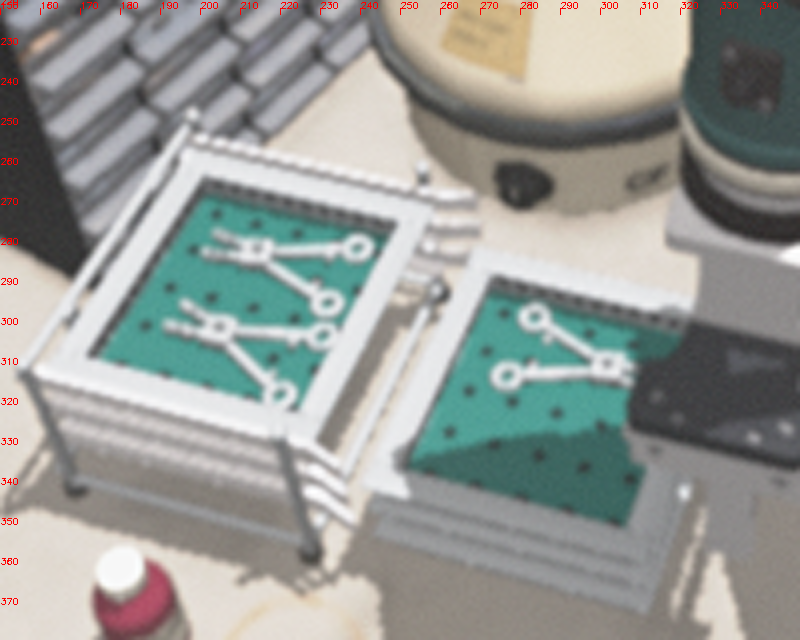

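```bash
python3 -m crank '[[0.012,0.005,0.015,0],[0.03,0,0,0],[0.03,0,0,0],[0.02,0,0,0],[0.02,0,0,0],[0.02,0,0,0],[0.03,0,0,0],[0.03,0,0,0],[0.03,0,0,0],[0.03,0,0,0]]'
python3 -m crank '[[0.03,0,0,0],[0.03,0,0,0],[0.03,0,0,0],[0.03,0,0,0],[0.03,0,0,0],[0.03,0,0,0],[0.03,0,0,0],[0.03,0,0,0],[0.03,0,0,0],[0,0,0,0]]'
python3 - <<'E'
from h import *
tgt(.4838,.3917,.0575,.22)
shot("scene","s24",(150,220,350,380),4)
E
```

```text
time: 47.8
tool_pos: [0.3653, 0.3652, 0.056]
ee_rot: [3.141, -0.0, 0.222]
wrist_force: [-0.8, 0.2, 0.2]
width: 0.094
time: 49.05
tool_pos: [0.4183, 0.3772, 0.0563]
ee_rot: [-3.142, -0.001, 0.222]
wrist_force: [0.9, -0.3, -0.4]
width: 0.0943
t=49.05 pos [0.4183 0.3772 0.0563] rot [-3.142e+00 -1.000e-03  2.220e-01] w=0.0943 F [ 0.9 -0.3 -0.4]
total units [ 0.335  0.001 -0.006] turn 0.001 rows min 1.1
```

View pics/s24.png

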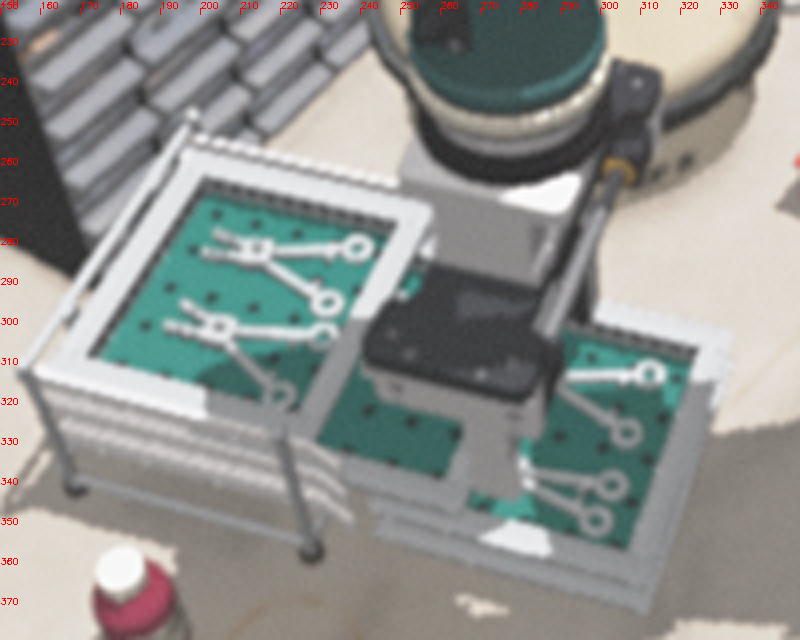

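```bash
python3 -m crank '[[0.03,0,0,0],[0.03,0,0,0],[0.03,0,0,0],[0.03,0,0,0],[0.03,0,0,0],[0.03,0,0,0],[0.03,0,0,0],[0.03,0,0,0],[0.03,0,0,0],[0.03,0,0,0]]'
python3 -m crank '[[0.005,0,0,0],[0.005,0,0,0],[0.005,0,0,0],[0.005,0,0,0],[0.005,0,0,0],[0.005,0,0,0],[0.005,0,0,0],[0.005,0,0,0],[0.005,0,0,0],[0,0,0,0]]'
python3 - <<'E'
from h import *
tgt(.4838,.3917,.0575,.22)
shot("scene","s25",(150,220,350,380),4)
E
```

```text
time: 50.35
tool_pos: [0.4764, 0.3903, 0.0561]
ee_rot: [3.141, 0.0, 0.222]
wrist_force: [-1.0, -0.7, -0.2]
width: 0.0941
time: 51.6
tool_pos: [0.4834, 0.3919, 0.0561]
ee_rot: [3.141, 0.003, 0.222]
wrist_force: [-5.9, -0.8, 1.6]
width: 0.0939
t=51.60 pos [0.4834 0.3919 0.0561] rot [3.141e+00 3.000e-03 2.220e-01] w=0.0939 F [-5.9 -0.8  1.6]
total units [ 0.002  0.002 -0.007] turn 0.001 rows min 0.0
```

View pics/s25.png

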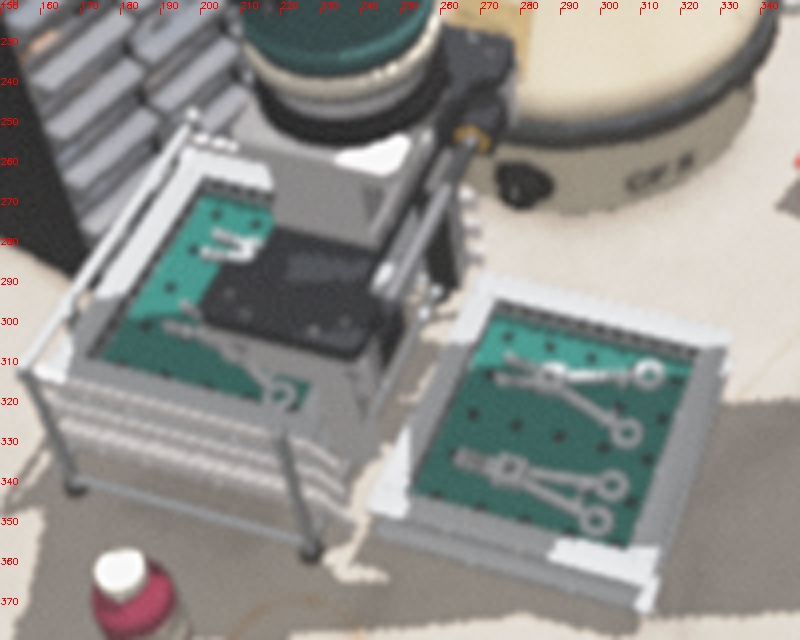

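```bash
python3 -m crank '[[0.005,0,0,0],[0.005,0,0,0],[0.005,0,0,0],[0,0,0,0],[0,0,0,0],[0,0,0,0],[0,0,0,0],[0,0,0,0],[0,0,0,0],[0,0,0,0]]'
python3 - <<'E'
from h import *
tgt(.4838,.3917,.0575,.22)
E
python3 -m crank '[[-0.03,0,0,0],[-0.05,0,0,0],[-0.1,0,0,0],[-0.2,0,-0.2,0],[-0.25,0,-0.2,0],[-0.2,0,-0.2,0],[0,0.25,0,0],[0,0.25,0,0],[0,0.25,0,0],[0,0.25,0,0]]'
python3 - <<'E'
from h import *
tgt(.4838,.3917,.0575,.22)
shot("scene","s26",(150,220,350,380),4)
p,d=shot("top","t26",(190,145,300,290),4)
z=np.load("pics/t26.npz"); p,d=z["p"],z["d"]
def cloud(cam,d):
    c=robot.camera_params(cam); v,u=np.mgrid[:480,:640]
    P=np.stack([(u-c["cx"])/c["fx"]*d,(v-c["cy"])/c["fy"]*d,d],-1); T=c["world_from_camera"]
    return P@T[:3,:3].T+T[:3,3]
yaw=.22; c0=np.array([.4115,.3756]); R=np.array([[np.cos(yaw),-np.sin(yaw)],[np.sin(yaw),np.cos(yaw)]])
rc=c0+R@[.149,0]
hsv=cv2.cvtColor(p,cv2.COLOR_RGB2HSV); teal=cv2.inRange(hsv,(75,80,30),(100,255,255))
a=teal.copy(); a[:,:190]=0;a[:,300:]=0; a[290:]=0; a[:224]=0
cs,_=cv2.findContours(a,0,1); c=max(cs,key=cv2.contourArea); b=cv2.boxPoints(cv2.minAreaRect(cv2.convexHull(c)))
Q=np.array([(ray("top",u,v,.04)[:2]-rc)@R for u,v in b]); print("tray3",Q.mean(0).round(4), np.ptp(Q,axis=0))
E
```

```text
time: 52.9
tool_pos: [0.4835, 0.3919, 0.056]
ee_rot: [3.14, 0.01, 0.222]
wrist_force: [-11.8, -2.7, 6.1]
width: 0.0939
t=52.90 pos [0.4835 0.3919 0.056 ] rot [3.14  0.01  0.222] w=0.0939 F [-11.8  -2.7   6.1]
total units [ 0.001  0.001 -0.008] turn 0.002 rows min 0.0
time: 54.15
tool_pos: [0.3714, 0.1601, 0.1756]
ee_rot: [3.141, -0.003, 0.223]
wrist_force: [0.6, 0.5, 0.6]
width: 0.0939
t=54.15 pos [0.3714 0.1601 0.1756] rot [ 3.141e+00 -3.000e-03  2.230e-01] w=0.0939 F [0.6 0.5 0.6]
total units [ 0.804 -1.005  0.591] turn 0.002 rows min 4.5
tray3 [-0.15   -0.0004] [0.10284709 0.11217736]
```

View pics/s26.png

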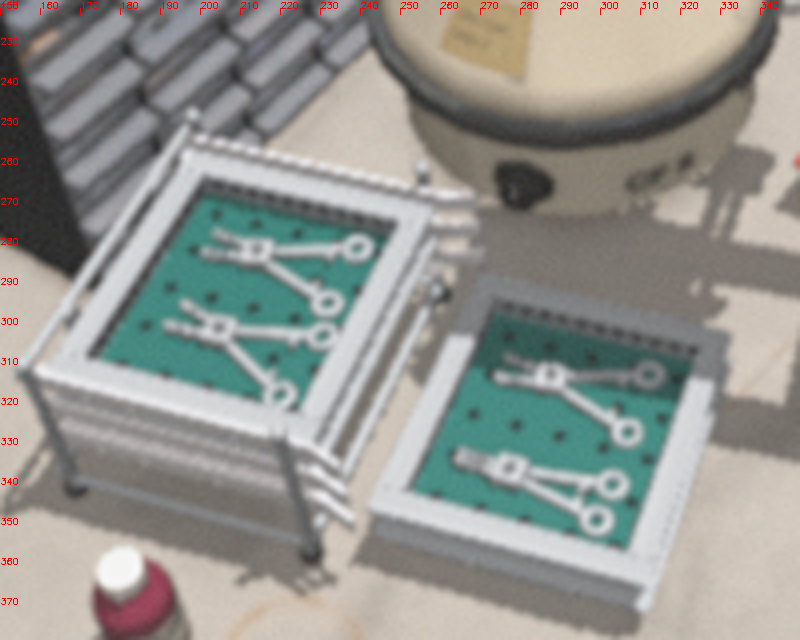

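View pics/t26.png

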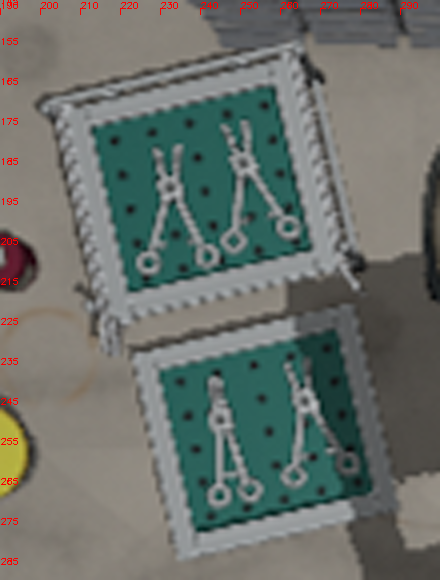

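Run:
```python
from h import *
crop(np.load("pics/t26.npz")["p"],"top","t26e",(230,232,285,277),12)
crop(np.load("pics/s26.npz")["p"],"scene","s26e",(255,305,320,360),11)
```

```text
(no output)
```

View pics/t26e.png

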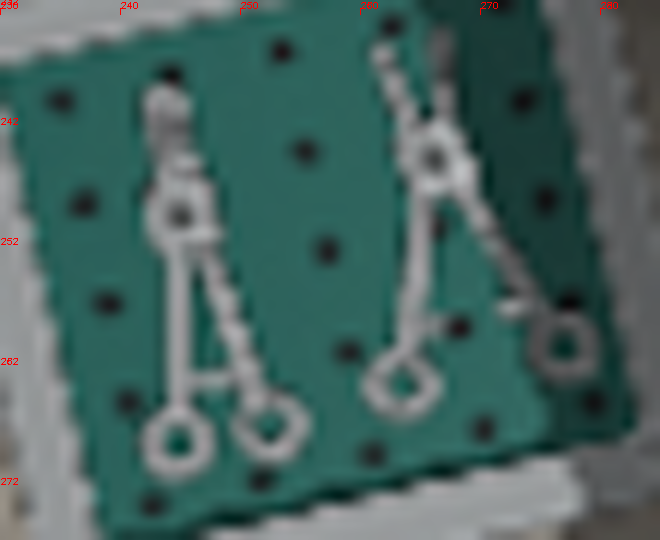

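View pics/s26e.png

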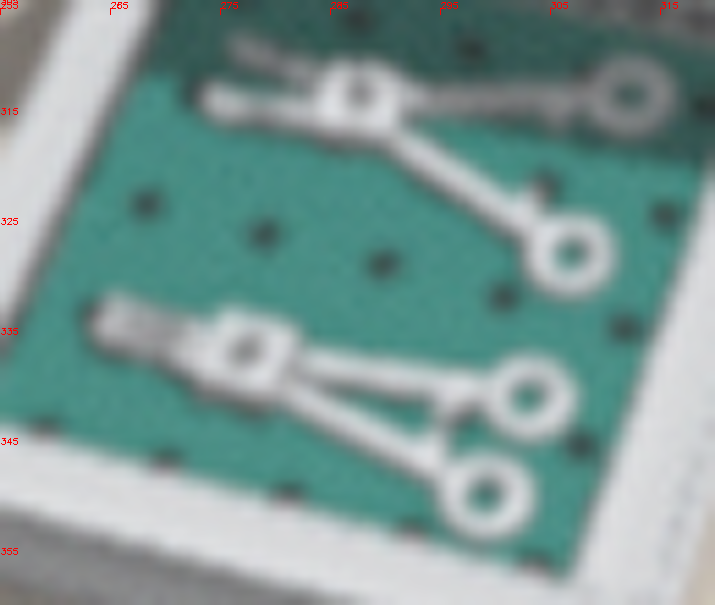

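Run:
```python
from h import *
u,v=180/12+229.5,215/12+231.5; l=ray("top",u,v,.031)[:2]
print(ray("scene",247/11+254.5,351/11+304.5,.031),l)
f=lambda x,y:ray("top",x/12+229.5,y/12+231.5,.029)
r=f((178+270)/2,(441+425)/2);t=f(166,100); print("yaw",np.arctan2(*(t-r)[1::-1]))
yaw=.22;R=np.array([[np.cos(yaw),-np.sin(yaw)],[np.sin(yaw),np.cos(yaw)]]); print((l-[.4115,.3756])@R)
tgt(*l,.12,.17)
```

```text
[0.41771648 0.40706711 0.031     ] [0.41877131 0.40477751]
yaw 0.1688422523570296
[0.01346345 0.02688744]
t=54.25 pos [0.3721 0.1579 0.1756] rot [ 3.14e+00 -2.00e-03  2.15e-01] w=0.0942 F [ 0.3 -0.5 -0.8]
total units [ 0.492 -1.156  0.278] turn 0.029 rows min 4.1
```

```bash
python3 -m crank '[[0,-0.25,-0.1,0.02],[0,-0.25,0,0.009],[0.1,-0.25,0,0],[0.15,-0.25,0,0],[0.15,-0.16,0.1,0],[0.092,0,0.1,0],[0,0,0.15,0],[0,0,0.1,0],[0,0,0,0],[0,0,0,0]]' 0.49
python3 - <<'E'
from h import *
tgt(.418,.4055,.0328,.17)
E
```

```text
time: 55.5
tool_pos: [0.4243, 0.4076, 0.1063]
ee_rot: [-3.141, -0.002, 0.177]
wrist_force: [1.4, -0.6, 0.0]
width: 0.0242
t=55.50 pos [0.4243 0.4076 0.1063] rot [-3.141e+00 -2.000e-03  1.770e-01] w=0.0242 F [ 1.4 -0.6  0. ]
total units [-0.033  0.005  0.368] turn 0.005 rows min 1.2
```

```bash
python3 -m crank '[[-0.033,0.005,0,0.005],[0,0,0.1,0],[0,0,0.1,0],[0,0,0.08,0],[0,0,0.045,0],[0,0,0,0],[0,0,0,0],[0,0,0,0],[0,0,0,0],[0,0,0,0]]'
python3 - <<'E'
from h import *
tgt(.418,.4055,.0328,.17)
shot("scene","s27",(220,240,340,380),5)
E
```

```text
time: 56.75
tool_pos: [0.418, 0.4046, 0.0405]
ee_rot: [-3.141, -0.0, 0.169]
wrist_force: [-0.3, -0.9, 1.2]
width: 0.024
t=56.75 pos [0.418  0.4046 0.0405] rot [-3.141 -0.     0.169] w=0.0240 F [-0.3 -0.9  1.2]
total units [ 0.001 -0.005  0.038] turn -0.001 rows min 0.1
```

View pics/s27.png

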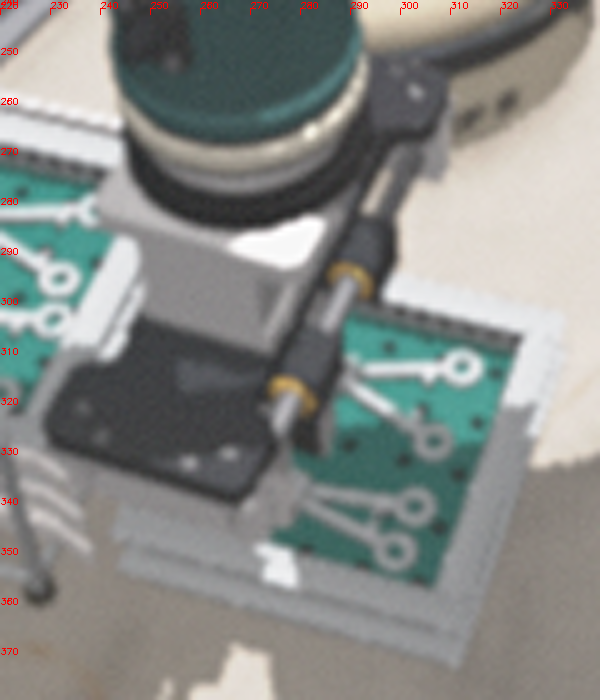

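```bash
python3 -m crank '[[0,-0.002,0.02,0],[0,0,0.017,0],[0,0,0,0],[0,0,0,0],[0,0,0,0],[0,0,0,0],[0,0,0,0],[0,0,0,0],[0,0,0,0],[0,0,0,0]]'
python3 -m crank '[[0,0,0,0],[0,0,0,0],[0,0,0,0],[0,0,0,0],[0,0,0,0],[0,0,0,0],[0,0,-0.05,0],[0,0,-0.1,0],[0,0,-0.2,0],[0,0,-0.2,0]]' 1
python3 - <<'E'
from h import *
tgt(.36,.12,.2,.0)
shot("scene","s28",(180,180,440,380),3)
p,d=shot("top","t28",(310,220,420,320),6); basin(p)
E
```

```text
time: 58.05
tool_pos: [0.4178, 0.4049, 0.0328]
ee_rot: [3.142, -0.0, 0.169]
wrist_force: [0.0, -0.1, 0.6]
width: 0.0238
time: 59.3
tool_pos: [0.4176, 0.4047, 0.1443]
ee_rot: [3.141, 0.0, 0.169]
wrist_force: [0.3, -1.0, -0.2]
width: 0.0128
t=59.30 pos [0.4176 0.4047 0.1443] rot [3.141 0.    0.169] w=0.0128 F [ 0.3 -1.  -0.2]
total units [-0.523  1.355 -0.279] turn 0.107 rows min 4.7
basin c [0.3228 0.1204] sides [0.1253 0.1193 0.1251 0.1187] ang [-0.089 -1.659  3.048  1.484]
```

View pics/s28.png

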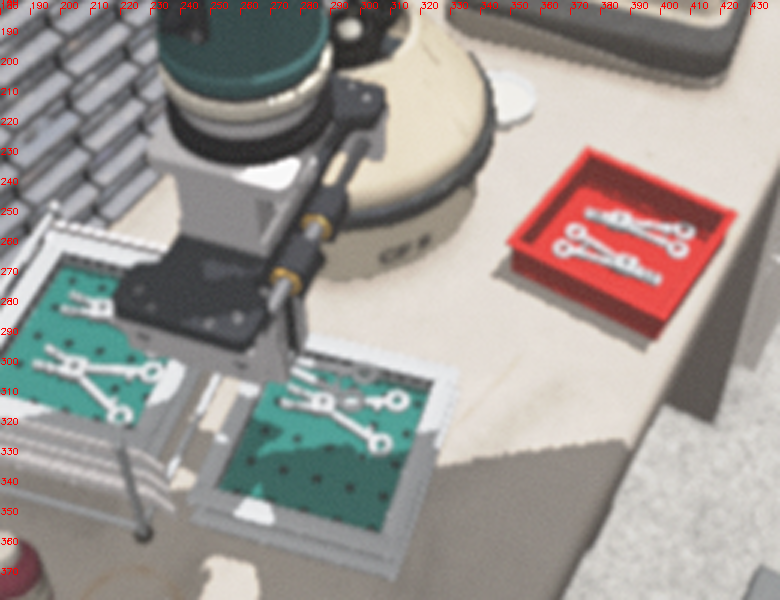

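View pics/t28.png

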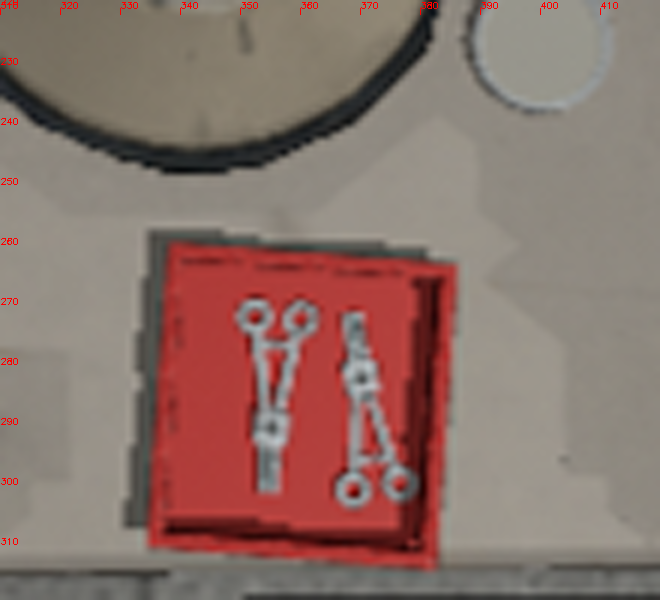

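```bash
python3 - <<'E'
from h import *
yaw=-.089;R=np.array([[np.cos(yaw),-np.sin(yaw)],[np.sin(yaw),np.cos(yaw)]])
for n,x,y in(("l2",271,428),("r2a",255,318),("r2b",301,320),("t2",267,488),("l1",360,378),("r1a",353,490),("r1b",400,484)):
    print(n,((ray("top",x/6+309.5,y/6+219.5,.009)[:2]-[.3228,.1204])@R).round(4))
tgt(.3315,.1507,.2,-.165)
E
python3 -m crank '[[-0.2,0,-0.25,0.05],[-0.2,0.1,-0.15,0.08],[-0.1,0.2,0,0.08],[0,0.22,0,0.003],[0,0.22,0,0],[0,0.22,0,0],[0,0,0,0],[0,0,0,0],[0,0,0,0],[0,0,0,0]]'
python3 - <<'E'
from h import *
tgt(.3315,.1507,.08,-.165)
E
```

```text
l2 [-0.0111  0.0106]
r2a [0.0341 0.0207]
r2b [0.0347 0.0015]
t2 [-0.0361  0.0104]
l1 [ 0.0126 -0.0248]
r1a [-0.0341 -0.0254]
r1b [-0.0301 -0.0447]
t=59.40 pos [0.4204 0.407  0.1498] rot [-3.136 -0.011  0.169] w=0.0126 F [ 0.5  0.2 -0.2]
total units [-0.654  1.189 -0.251] turn 0.213 rows min 4.4
time: 60.65
tool_pos: [0.2983, 0.2059, 0.2213]
ee_rot: [3.141, 0.001, -0.164]
wrist_force: [-1.0, 0.5, 0.0]
width: 0.0131
t=60.65 pos [0.2983 0.2059 0.2213] rot [ 3.141e+00  1.000e-03 -1.640e-01] w=0.0131 F [-1.   0.5  0. ]
total units [0.209 0.245 0.707] turn 0.0 rows min 2.5
```

```bash
python3 -m crank '[[0.1,0.12,0.1,0],[0.109,0.125,0.1,0],[0,0,0.2,0],[0,0,0.2,0],[0,0,0.15,0],[0,0,0.1,0],[0,0,0.05,0],[0,0,0,0],[0,0,0,0],[0,0,0,0]]'
python3 - <<'E'
from h import *
tgt(.3315,.1507,.0205,-.165)
shot("scene","s29",(320,200,440,320),6)
E
```

```text
time: 61.9
tool_pos: [0.3322, 0.1503, 0.0426]
ee_rot: [-3.141, -0.002, -0.166]
wrist_force: [0.2, 0.1, -1.0]
width: 0.0129
t=61.90 pos [0.3322 0.1503 0.0426] rot [-3.141e+00 -2.000e-03 -1.660e-01] w=0.0129 F [ 0.2  0.1 -1. ]
total units [-0.004 -0.001  0.11 ] turn -0.0 rows min 0.4
```

View pics/s29.png

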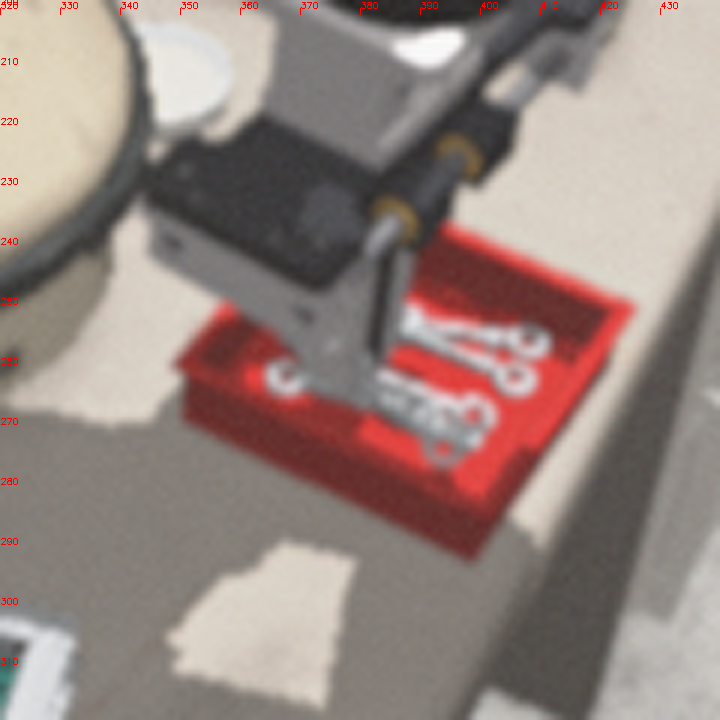

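```bash
python3 -m crank '[[0,-0.004,0.04,0],[0,0,0.04,0],[0,0,0.025,0],[0,0,0,0],[0,0,0,0],[0,0,0,0],[0,0,0,0],[0,0,0,0],[0,0,0,0],[0,0,0,0]]'
python3 - <<'E'
from h import *
tgt(.3315,.1507,.0205,-.165)
shot("scene","s30",(320,200,440,320),6)
E
```

```text
time: 63.2
tool_pos: [0.3316, 0.1508, 0.0206]
ee_rot: [3.141, -0.0, -0.166]
wrist_force: [0.6, -0.3, -1.3]
width: 0.0132
t=63.20 pos [0.3316 0.1508 0.0206] rot [ 3.141 -0.    -0.166] w=0.0132 F [ 0.6 -0.3 -1.3]
total units [-0.     0.001  0.001] turn -0.0 rows min 0.0
```

View pics/s30.png

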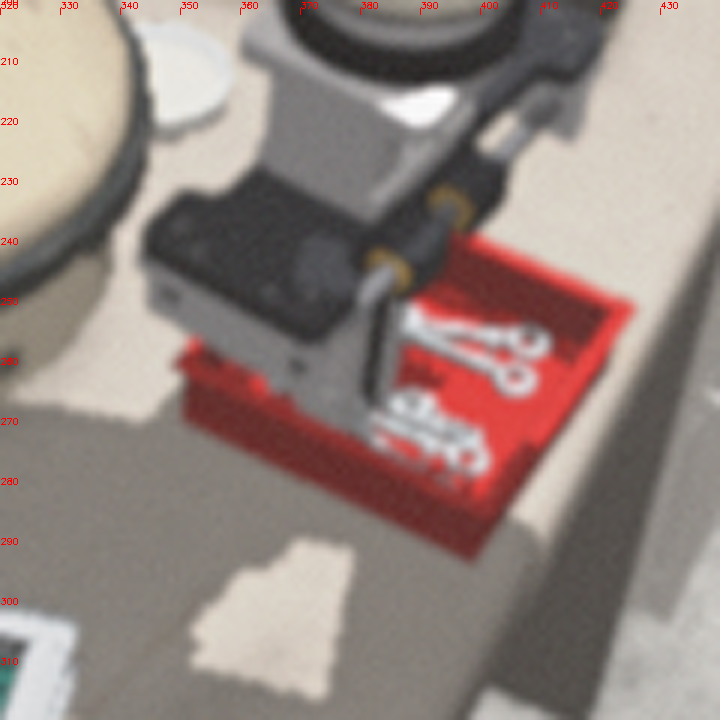

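Release with a small opening and raise.

```bash
python3 -m crank '[[0,0,0,0],[0,0,0,0],[0,0,0,0],[0,0,0,0],[0,0,0,0],[0,0,-0.05,0],[0,0,-0.1,0],[0,0,-0.25,0],[0,0,-0.3,0],[0,0,-0.1,0]]' 0.64
python3 - <<'E'
from h import *
p,d=shot("scene","s31",(320,200,440,320),6)
tgt(.2404,.335,.2,.22)
E
```

```text
time: 64.5
tool_pos: [0.3335, 0.1514, 0.1858]
ee_rot: [-3.138, -0.008, -0.166]
wrist_force: [-0.5, 0.8, -0.5]
width: 0.0171
t=64.55 pos [0.3342 0.1516 0.1871] rot [-3.137 -0.01  -0.166] w=0.0167 F [ 0.6 -0.3  0.9]
total units [-0.614 -0.827 -0.065] turn -0.246 rows min 3.3
```

View pics/s31.png

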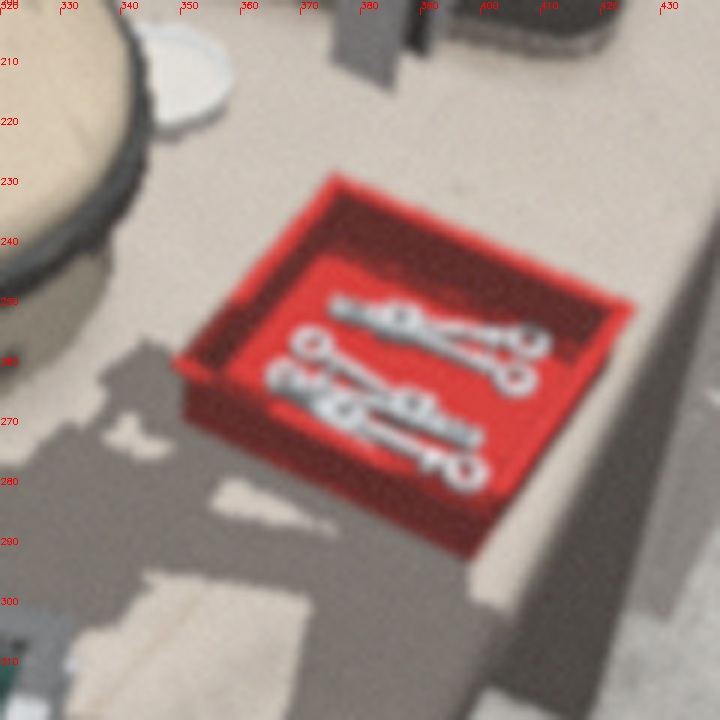

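```bash
python3 -m crank '[[-0.1,-0.15,-0.05,-0.082],[0,-0.2,0,-0.082],[0,-0.2,0,-0.082],[-0.1,-0.2,0,0],[-0.2,-0.15,0,0],[-0.2,0,0,0],[0,0,0,0],[0,0,0,0],[0,0,0,0],[0,0,0,0]]' -1
python3 - <<'E'
from h import *
tgt(.3148,.354,.037,.22)
E
```

```text
time: 65.8
tool_pos: [0.2024, 0.3098, 0.1904]
ee_rot: [3.141, 0.0, 0.219]
wrist_force: [-0.4, -0.4, -0.0]
width: 0.0942
t=65.80 pos [0.2024 0.3098 0.1904] rot [3.141 0.    0.219] w=0.0942 F [-0.4 -0.4 -0. ]
total units [ 0.596 -0.093  0.767] turn -0.0 rows min 3.1
```

```bash
python3 -m crank '[[0.2,-0.05,0,0],[0.2,-0.043,0,0],[0.196,0,0,0],[0,0,0.2,0],[0,0,0.2,0],[0,0,0.2,0],[0,0,0.12,0],[0,0,0.045,0],[0,0,0,0],[0,0,0,0]]'
python3 - <<'E'
from h import *
tgt(.3148,.354,.037,.22)
shot("scene","s32",(200,240,360,400),4)
E
```

```text
time: 67.05
tool_pos: [0.3149, 0.3549, 0.039]
ee_rot: [-3.14, -0.002, 0.22]
wrist_force: [-0.1, 0.4, -0.7]
width: 0.094
t=67.05 pos [0.3149 0.3549 0.039 ] rot [-3.14e+00 -2.00e-03  2.20e-01] w=0.0940 F [-0.1  0.4 -0.7]
total units [-0.002  0.004  0.01 ] turn 0.0 rows min 0.0
```

View pics/s32.png

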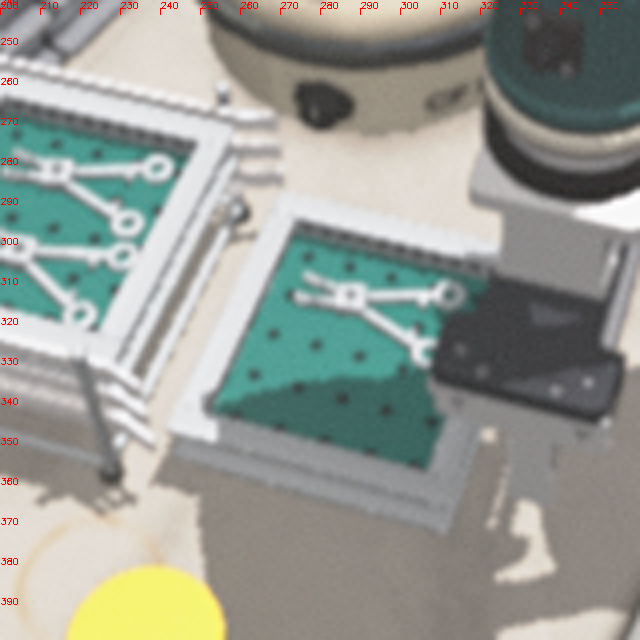

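```bash
python3 -m crank '[[0,0.002,0.005,0],[0.03,0,0,0],[0.03,0,0,0],[0.03,0,0,0],[0.02,0,0,0],[0.02,0,0,0],[0.03,0,0,0],[0.03,0,0,0],[0.03,0,0,0],[0.03,0,0,0]]'
python3 -m crank '[[0.03,0,0,0],[0.03,0,0,0],[0.03,0,0,0],[0.03,0,0,0],[0.03,0,0,0],[0.03,0,0,0],[0.03,0,0,0],[0.03,0,0,0],[0.03,0,0,0],[0,0,0,0]]'
python3 - <<'E'
from h import *
tgt(.4838,.3917,.037,.22)
shot("scene","s33",(150,220,350,380),4)
E
```

```text
time: 68.35
tool_pos: [0.3633, 0.3648, 0.0365]
ee_rot: [3.141, -0.0, 0.221]
wrist_force: [-0.8, -0.5, -0.7]
width: 0.0937
time: 69.6
tool_pos: [0.4163, 0.3768, 0.0368]
ee_rot: [-3.142, -0.001, 0.22]
wrist_force: [-0.2, -0.7, 0.2]
width: 0.0941
t=69.60 pos [0.4163 0.3768 0.0368] rot [-3.142e+00 -1.000e-03  2.200e-01] w=0.0941 F [-0.2 -0.7  0.2]
total units [ 0.345  0.001 -0.001] turn 0.0 rows min 1.1
```

View pics/s33.png

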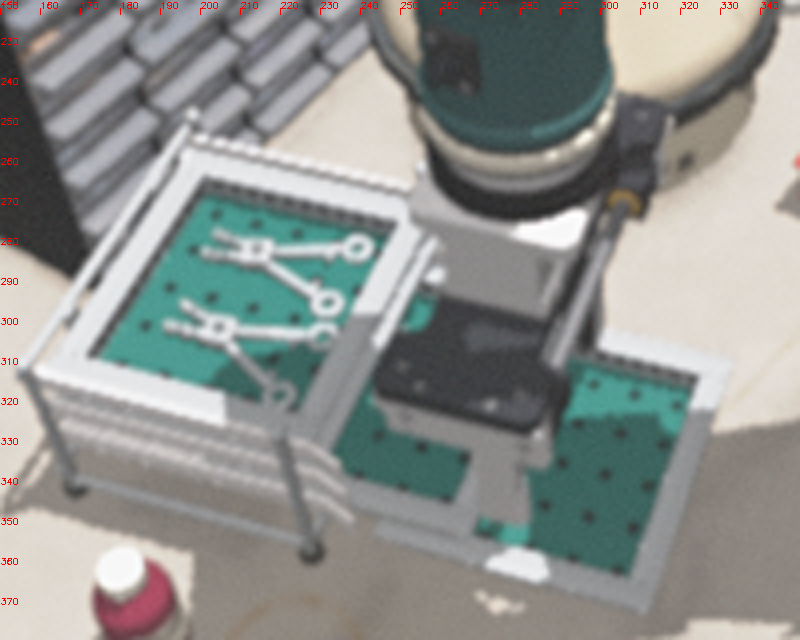

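```bash
python3 -m crank '[[0.03,0,0,0],[0.03,0,0,0],[0.03,0,0,0],[0.03,0,0,0],[0.03,0,0,0],[0.03,0,0,0],[0.03,0,0,0],[0.03,0,0,0],[0.03,0,0,0],[0.03,0,0,0]]'
python3 -m crank '[[0.006,0,0,0],[0.006,0,0,0],[0.006,0,0,0],[0.006,0,0,0],[0.006,0,0,0],[0.006,0,0,0],[0.006,0,0,0],[0.006,0,0,0],[0.005,0,0,0],[0,0,0,0]]'
python3 - <<'E'
from h import *
tgt(.4838,.3917,.037,.22)
E
```

```text
time: 70.9
tool_pos: [0.4745, 0.3898, 0.0366]
ee_rot: [3.141, 0.0, 0.221]
wrist_force: [-1.5, -0.3, 0.7]
width: 0.0939
time: 72.15
tool_pos: [0.4834, 0.3918, 0.0365]
ee_rot: [3.141, 0.002, 0.221]
wrist_force: [-4.9, -2.4, 2.4]
width: 0.0937
t=72.15 pos [0.4834 0.3918 0.0365] rot [3.141e+00 2.000e-03 2.210e-01] w=0.0937 F [-4.9 -2.4  2.4]
total units [ 0.002  0.001 -0.002] turn 0.001 rows min 0.0
```

```bash
python3 -m crank '[[0.005,0,0,0],[0.005,0,0,0],[0.005,0,0,0],[0,0,0,0],[0,0,0,0],[0,0,0,0],[0,0,0,0],[0,0,0,0],[0,0,0,0],[0,0,0,0]]'
python3 -m crank '[[-0.03,0,0,0],[-0.05,0,0,0],[-0.1,0,0,0],[-0.2,0,-0.2,0],[-0.25,0,-0.2,0],[-0.2,0,-0.2,0],[0,0.25,0,0],[0,0.25,0,0],[0,0.25,0,0],[0,0.25,0,0]]'
python3 -m crank '[[0,0,-0.2,0],[0,0,-0.2,0],[0,0,-0.2,0],[0,0,0,0],[0,0,0,0],[0,0,0,0],[0,0,0,0],[0,0,0,0],[0,0,0,0],[0,0,0,0]]'
python3 - <<'E'
from h import *
shot("scene","s34",(150,220,350,380),4)
p,d=shot("top","t34",(170,145,400,320),3)
def cloud(cam,d):
    c=robot.camera_params(cam); v,u=np.mgrid[:480,:640]
    P=np.stack([(u-c["cx"])/c["fx"]*d,(v-c["cy"])/c["fy"]*d,d],-1); T=c["world_from_camera"]
    return P@T[:3,:3].T+T[:3,3]
yaw=.22; c0=np.array([.4115,.3756]); R=np.array([[np.cos(yaw),-np.sin(yaw)],[np.sin(yaw),np.cos(yaw)]])
rc=c0+R@[.149,0]
hsv=cv2.cvtColor(p,cv2.COLOR_RGB2HSV); teal=cv2.inRange(hsv,(75,80,30),(100,255,255))
for nm,lo,hi,z in(("tray4",224,290,.02),("tray1",145,222,.082)):
    a=teal.copy(); a[:,:190]=0;a[:,300:]=0; a[hi:]=0; a[:lo]=0
    cs,_=cv2.findContours(a,0,1); c=max(cs,key=cv2.contourArea); b=cv2.boxPoints(cv2.minAreaRect(cv2.convexHull(c)))
    Q=np.array([(ray("top",u,v,z)[:2]-rc)@R for u,v in b]); print(nm,Q.mean(0).round(4), np.ptp(Q,axis=0))
# rear edges of the three lips from the scene view depth
P=cloud("scene",np.load("pics/s34.npz")["d"]); L=(P[...,:2]-rc)@R
for z in(.039,.060,.081):
    for y in(-.04,0,.04):
        k=(abs(P[...,2]-z)<.004)&(abs(L[...,1]-y)<.01)&(L[...,0]>-.08)&(L[...,0]<-.04); xs=L[...,0][k]; print(z,y,k.sum(),np.percentile(xs,[2,10,50]).round(4) if k.any() else None)
E
```

```text
time: 73.4
tool_pos: [0.4833, 0.3918, 0.0364]
ee_rot: [3.14, 0.009, 0.221]
wrist_force: [-12.5, -3.0, 6.6]
width: 0.0941
time: 74.65
tool_pos: [0.3708, 0.16, 0.1561]
ee_rot: [3.141, -0.003, 0.221]
wrist_force: [1.0, 0.1, 0.2]
width: 0.0939
time: 75.9
tool_pos: [0.3703, 0.1615, 0.2757]
ee_rot: [3.142, -0.0, 0.221]
wrist_force: [0.8, 0.2, 0.5]
width: 0.0945
tray4 [-0.151  0.001] [0.10255895 0.11221904]
tray1 [-0.001  0.   ] [0.10229333 0.1120668 ]
0.039 -0.04 34 [-0.0661 -0.0654 -0.0625]
0.039 0 41 [-0.0657 -0.065  -0.0618]
0.039 0.04 45 [-0.0661 -0.0653 -0.0624]
0.06 -0.04 44 [-0.0652 -0.0648 -0.0609]
0.06 0 40 [-0.0652 -0.0645 -0.0612]
0.06 0.04 49 [-0.0655 -0.0646 -0.0614]
0.081 -0.04 58 [-0.0657 -0.0646 -0.0594]
0.081 0 65 [-0.0658 -0.065  -0.0596]
0.081 0.04 75 [-0.0656 -0.0647 -0.0599]
```

View pics/s34.png

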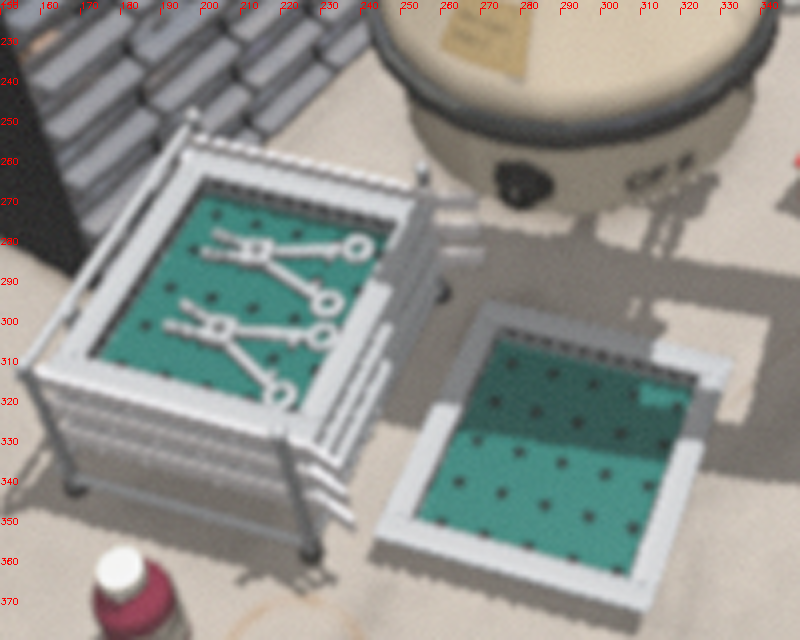

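View pics/t34.png

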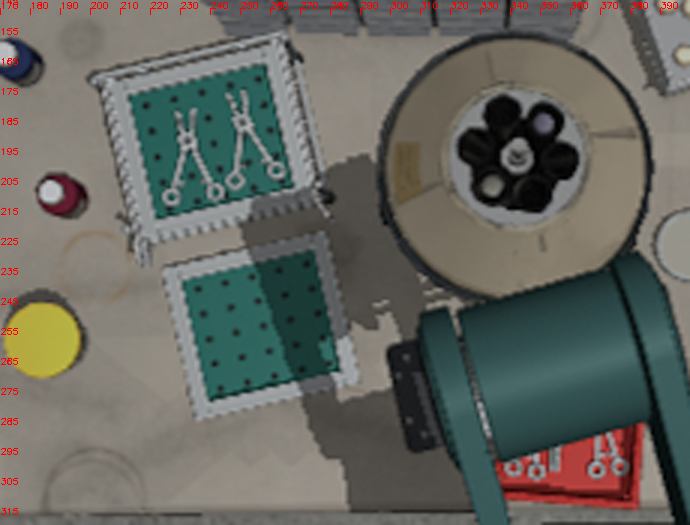

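```bash
python3 -m crank '[[-0.2,0,-0.2,0],[-0.2,-0.2,-0.2,0],[0,-0.2,0,0],[0,-0.2,0,0],[0,-0.2,0,0],[0,0,0,0],[0,0,0,0],[0,0,0,0],[0,0,0,0],[0,0,0,0]]'
python3 - <<'E'
from h import *
p,d=shot("top","t35",(315,230,410,320),7); basin(p)
shot("scene","s35",(320,200,440,320),6); print(robot.get_obs()["wrist_force"].round(1))
E
```

```text
time: 77.25
tool_pos: [0.2622, 0.2966, 0.3519]
ee_rot: [-3.142, -0.0, 0.219]
wrist_force: [0.8, 0.6, 0.6]
width: 0.0943
basin c [0.3228 0.1204] sides [0.1253 0.1193 0.1251 0.1187] ang [-0.089 -1.659  3.048  1.484]
[ 0.3  1.1 -0.4]
```

View pics/t35.png

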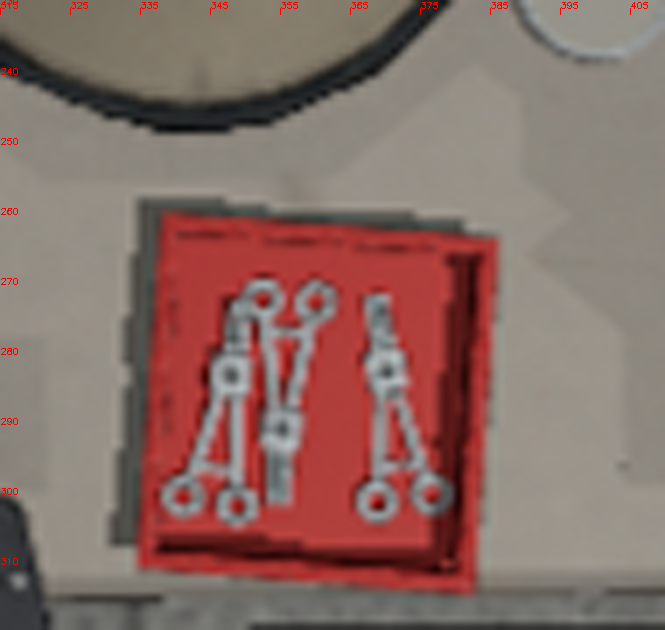

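View pics/s35.png

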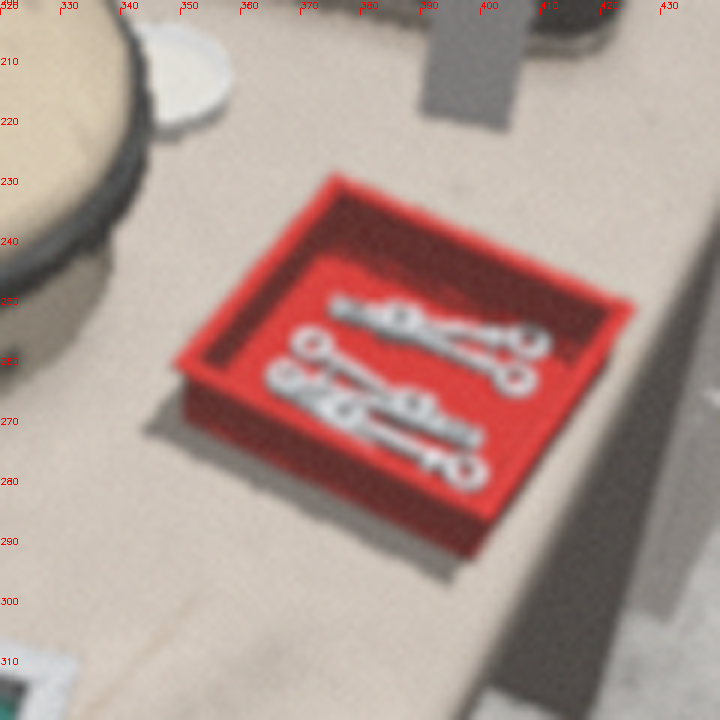

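All three shut clamps lie in the basin (locks near top-view pixels 348,283; 355,291; 370,283), and everything is still.

Run:
```python
from bench import robot
print(robot.close_job())
```

```text
the job is handed in; nothing more can be done
None
```

The rack is loaded and the job is handed in, at about 77 s of the 200 s allowed.

**Clamps:** Each of the three upper trays held one shut clamp and one open one. I moved the three shut clamps to the red basin, which had been knocked a few centimetres during the run, so I located it again. The open clamp from the basin went into tray 1. The other open clamps stayed where they were.

**Trays:** I pushed trays 1, 2 and 3, in that order, straight into the top, middle and bottom slots. For each one, the last extra push met about 12 N with no further movement.

**Last checks:**
- All three rear lips lie at rack x = -65 to -66 mm, against a nominal -64. That is within my camera error, and the three agree to about 1 mm.
- Tray 1 still shows two open clamps. After loading, the clamps in trays 2 and 3 cannot be seen. They were open before the push.
- The empty bottom tray measures about 1 to 2 mm from its nominal place, which is within my measuring error.
- The specimen cup and stain bottle look undisturbed.
- The three shut clamps lie inside the basin, still shut. I dropped the third from about 8 mm, and its tip may lie against or partly on its neighbour's ring.

**One contact:** While retreating after tray 1, the open fingers touched the fixed centrifuge with about 9 N. I backed off at once.

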